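# Right the fallen polish tins in the bench lane

### The job

Two square polish tins have fallen over: the plum one lies inside the railed wooden lane between its standing neighbours, the teal one lies on the bench. Stand both upright on the floor of the lane, between the rails, in the open stretch among the neighbours, and let go. Set them down without dropping them, and leave the neighbours standing in their places and the other things on the bench where they are.

Things in the scene. Friction and masses are not known exactly. Their poses are not given: they have to be found in the camera images.
- lane: Fixed low dark wooden tray, 78 mm wide (x), 410 mm long (y). Origin: centre of its underside; z up. Floor top at z = 6 mm; rails 8 mm thick along the long sides, tops at 22 mm, 62 mm clear between; end boards 8 mm thick, 35 mm high. One neighbour stands near its +y end (y = 160 mm), two near its -y end (y = -92, -160 mm); the open stretch between is about 195 mm long (y = -63 to 131 mm).
- tin_plum: Plum-coloured square tin with a pale label band and black round screw cap, 240 g. Body 48 x 48 x 108 mm, cap 32 mm diameter from 116 to 140 mm above its foot (140 mm high in all). Origin: centre of its foot; its z runs from foot to cap, x and y square to its sides. At the start it lies along the lane on the lane's floor, cap to the lane's -y.
- tin_teal: Teal square tin, same shape, size and mass as the plum one. Origin: centre of its foot; z from foot to cap. At the start it lies on one side on the open bench, to the right of the lane as the robot sees it.
- amber_bottle: Neighbour standing in the lane: amber glass bottle, 56 mm diameter, 138 mm high, black cap. Origin: centre of its foot, z up.
- spray_can: Neighbour standing in the lane: aluminium and blue can, 54 mm diameter, 140 mm high. Origin: centre of its foot, z up.
- punch_pot: Neighbour standing in the lane: white pot with a pink band full of steel punches, 56 mm diameter, 138 mm high with the punches. Origin: centre of its foot, z up.
- bowl: Bystander on the bench: small white ceramic bowl, 84 mm diameter, 42 mm high. Origin: centre of its foot.
- cone: Bystander on the bench: pale ring cone, foot 68 mm diameter, 92 mm high. Origin: centre of its foot.
- ring_box: Bystander on the bench: open cardboard ring box, 70 x 85 mm, 28 mm high. Origin: centre of its underside.
- flux_jar: Bystander on the bench: squat green glass jar with a white lid, 60 mm diameter, 62 mm high. Origin: centre of its foot.
Mind the look-alikes: they are no part of the job. What is shaped like the tin_teal but green or red is not meant.

How it is judged:
At the end, for the whole second after the job is handed in: Both tins stand upright (0.08 rad) on the lane floor between the rails (centred within 12 mm, foot at most 12 mm above the bench), at rest and released; neighbours upright (0.08 rad) and within 25 mm of their starts; bowl, cone, ring box and jar within 25 mm of their starts (angle between each of tin_plum, tin_teal, amber_bottle, spray_can, punch_pot's own z axis and vertical below 0.08 rad and x of tin_plum in the frame of lane between -0.012 and 0.012 m and z of tin_plum in the frame of lane between 0 and 0.012 m and y of tin_plum in the frame of lane between -0.18 and 0.18 m and linear speed of each of tin_plum, tin_teal below 0.03 m/s and angular speed of each of tin_plum, tin_teal below 0.3 rad/s and x of tin_teal in the frame of lane between -0.012 and 0.012 m and z of tin_teal in the frame of lane between 0 and 0.012 m and y of tin_teal in the frame of lane between -0.18 and 0.18 m and distance of each of amber_bottle, spray_can, punch_pot, bowl, cone, ring_box, flux_jar from where it was at the start of the episode below 0.025 m); the robot touches nothing.
It fails at once if a neighbour is knocked over (angle between any of amber_bottle, spray_can, punch_pot's own z axis and vertical above 0.5 rad).
It fails at once if a bystander is pushed more than 50 mm (distance of any of bowl, cone, ring_box, flux_jar from where it was at the start of the episode above 0.05 m).
It fails at once if a tin is dropped (falls free faster than 0.6 m/s, as from more than 18 mm) ((linear speed of tin_plum above 0.6 m/s and contact force between tin_plum and anything else below 0.05 N) or (linear speed of tin_teal above 0.6 m/s and contact force between tin_teal and anything else below 0.05 N)).
It also fails if it takes over 72 s, if anything falls off the work surface, if the arm or the gripper's body presses on something with over 40 N, if the wrist force passes 120 N, or if a joint passes its speed limit or range.

### The arm

A 6-joint arm with a two-finger parallel gripper is mounted at the origin on the work surface. World frame = base frame: x ahead of the robot, y to its left, z up, the work surface at z = 0. Lengths are in m, angles in rad, forces in N, time in s.
With the tool pointing down it reaches from about 0.375 to 0.75 m from the base axis. Payload 9 kg.
Tool frame: the origin (TCP) lies at the very end of the fingers, on their centre line; the grasp point (between the pads) lies 19 mm behind it; z points along the fingers, y is the direction in which the jaws open and shut (so a half turn about z gives the same grasp; the last joint's range is limited). The gripper opens to 85 mm and grips with 20 to 120 N. Pads are 22 mm wide; open, the fingers measure 114 mm over their backs; the gripper's body (76 mm by 85 mm) begins 54 mm behind the grasp point. The pads swing forward as they close: fully open they stand 13 mm farther back than shut.
Start: joints at [-1.471, 0.104, 0.097, 1.564, 0, 1.353], TCP at [0.187, -0.57, 0.231] pointing down, gripper open.
Joint ranges: [-2.99, 2.99], [-0.84, 1.86], [-1.1, 1.16], [-1.84, 2.11], [-1.51, 1.56], [-3.14, 3.14]. Speed limits (rad/s): [2.22, 2.22, 2.57, 3.14, 3.14, 3.14].

### API

Orientations are given as a unit quaternion [w, x, y, z].
In Python, from plant import * gives the robot as it stands.
- The arm moves only by the shell command python3 -m jog 'ROWS' [OPENING]. ROWS is JSON, a list of rows, each a list of 6 numbers: the shift along the tool's x, y, z in units of 25 mm (1.0 is 25 mm), then the turn, a rotation vector about the tool's x, y, z in units of 5 degrees (1.0 is 5 degrees). A call has exactly 8 rows; each row is the pose to reach, as a shift and turn from the pose commanded when the call began, along the tool's axes at that moment; what a row does not reach only later rows make up. A row lasts 1/12 s, in which the tool goes at most 41.7 mm and 7.16 degrees, less where a joint would pass 70% of its speed; a pose out of reach is approached as far as the arm can. A call with a gripper value outside its range is refused whole. OPENING is the opening, from -1 (shut) to 1 (fully open), set as the call begins (- or left out, the last holds). The fingers move at their own pace and stop on an object; the grip force is fixed at half the most. Time passes only in rows, so rows that repeat a pose let the fingers close, or fill a call up. It gives the time, the measured TCP pose, the force and the opening at its end, in the units of the state.
- read_state(): the state, without advancing time (a new reading comes with each control period).
- capture(name): name is "scene" or "top"; returns the picture (400x640x3 uint8, red, green, blue); there is no depth.
- camera_params(name): a dict with "fx", "fy", "cx", "cy" (pixels), "dist" ([k1, k2, p1, p2, k3] as OpenCV has them; the pictures are not rectified), "R" (3x3) and "t" (3): a world point X has camera coordinates R X + t. Camera axes: x right, y down, z forward; pixel columns grow to the right and rows downward; lengths in m; the calibration is good to about 2 mm. A picture is of the moment at which its call begins. camera_params takes no time and is no camera call.
- job_done(): hands the job in, once; it reports no verdict.
Trained networks look in the newest picture that a camera, given by its name, has taken for a name from the list of things; names that differ only in an ending like _2 or _b are one class to them, and where a whole thing is asked for, a point or a joint stands for the part that bears it (a point fixed in the world has none). Each returns a list of dicts, best first, with "score" (0 to 1); they miss things now and then, are a little off and sometimes report something else, mostly with a low value. They report only what shows in the picture. A call takes as long as a camera call. They do not tell look-alikes from the thing itself.
- find_in(name, camera): "bbox" ([left, top, right, bottom] in pixels, round what is visible of it).
- outline_of(name, camera): "mask" (400x640 bool, what is visible of it) and "bbox" ([left, top, right, bottom] in pixels, round what is visible of it).
- tip_of(name, camera): "at" ([column, row] in pixels: a listed point, or the origin of a listed thing).
The state is a dict: "time": time; "joints": joint angles; "qd": joint speeds; "joint_torque": joint torques, N m; "tool_pos": TCP position; "ee_rot": TCP orientation; "wrist_force": force on the tool from outside, world axes, zero at the start; "torque": the same for the moment, N m; "grip_width": opening from 0.0 (shut) to 1.0 (fully open).
Only numpy, scipy, OpenCV 4.12 (cv2) and the standard library are available. Lean on these libraries where they do the work, as an engineer would, in place of code of your own. Each camera call takes 0.05 s, during which the arm holds its last target.

## Working session

There is one attempt and no reset: what is moved stays moved. The work goes in short steps, Python scripts to look and compute and a shell command to move; the robot and the scene stay as the last step left them, time stands still between calls to the robot, and variables do not carry over. Pictures are saved under pics/ and viewed, and the job is handed in when it is done.

```bash
ls; mkdir -p pics; python3 - <<'E'
from plant import *
import cv2
s=read_state();print(s)
for n in("scene","top"):
    im=capture(n);cv2.imwrite(f"pics/{n}0.png",cv2.cvtColor(im,cv2.COLOR_RGB2BGR))
    print(camera_params(n))
E
```

```text
pics
{'time': 0.0, 'joints': array([-1.47065908e+00,  1.04722726e-01,  9.64483155e-02,  1.56389470e+00,
        3.50374797e-05,  1.35307094e+00]), 'qd': array([-0.00087938, -0.00043084, -0.00086154,  0.00144223,  0.00150917,
       -0.00064861]), 'joint_torque': array([-8.55216385e-04, -5.56931198e+01,  5.03650475e+01,  1.72766496e-02,
       -9.99291615e-05, -6.81790198e-06]), 'tool_pos': array([ 0.18749253, -0.56959752,  0.23049708]), 'ee_rot': array([-6.84176208e-04,  9.87396749e-01,  1.58263035e-01,  5.78209752e-05]), 'wrist_force': array([-0.83493801, -0.28171535,  1.28932295]), 'torque': array([ 0.04030627, -0.01597901, -0.01999511]), 'grip_width': 0.9999879421311909}
{'fx': 510.6390251827851, 'fy': 510.6390251827851, 'cx': 326.4155051780454, 'cy': 187.3161764057233, 'dist': array([0.00057363, 0.        , 0.        , 0.        , 0.        ]), 'R': array([[ 0.44481985,  0.89551643, -0.01362431],
       [ 0.76580191, -0.38818832, -0.51269607],
       [-0.46441656,  0.21762386, -0.85846206]]), 't': array([-0.14699769, -0.39293766,  1.46009836])}
{'fx': 427.8064315550756, 'fy': 427.8064315550756, 'cx': 320.0812344176919, 'cy': 206.49300510678182, 'dist': array([-0.09771924,  0.        ,  0.        ,  0.        ,  0.        ]), 'R': array([[-0.01369486, -0.9997456 ,  0.01792185],
       [-0.99854291,  0.01273835, -0.05243847],
       [ 0.05219684, -0.01861388, -0.99846333]]), 't': array([-0.07055073,  0.48555015,  1.02877582])}
```

View pics/scene0.png

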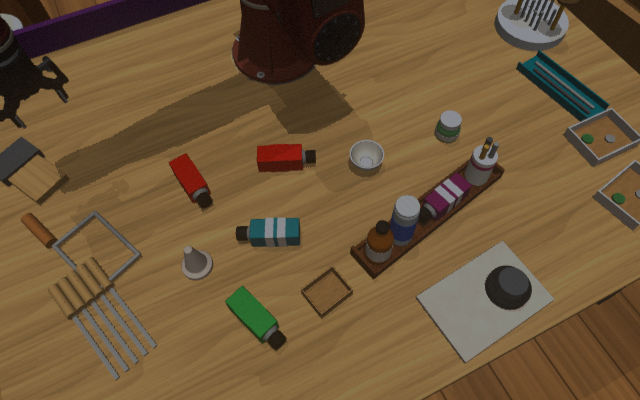

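View pics/top0.png

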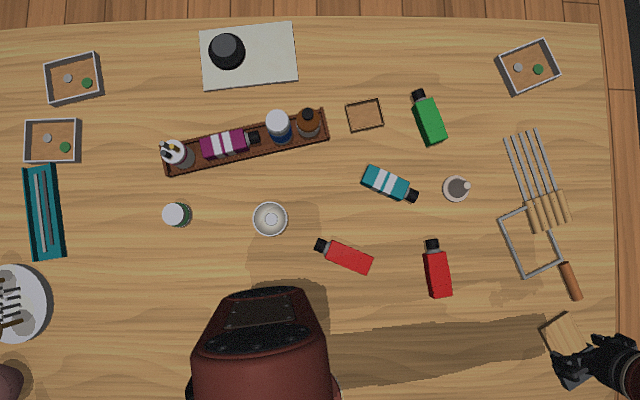

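Candidates for the tin shape in the top view: teal (388,183), green (428,118), red (345,256) and red (437,268). The teal one with the pale bands at (388,183) fits the description. Plum lies in the lane at (230,143). I'll confirm this in an enlarged crop.

```bash
cat > h.py <<'E'
from plant import *
import cv2, numpy as np
def ray(cam,uv):
    p=camera_params(cam);K=np.array([[p['fx'],0,p['cx']],[0,p['fy'],p['cy']],[0,0,1]])
    n=cv2.undistortPoints(np.array([[uv]],float),K,np.array(p['dist']))[0,0]
    R=np.array(p['R']);c=-R.T@p['t'];return c,R.T@np.array([n[0],n[1],1])
def at(cam,uv,z):
    c,d=ray(cam,uv);return c+d*(z-c[2])/d[2]
def proj(cam,X):
    p=camera_params(cam);K=np.array([[p['fx'],0,p['cx']],[0,p['fy'],p['cy']],[0,0,1]])
    return cv2.projectPoints(np.atleast_2d(np.array(X,float)),cv2.Rodrigues(np.array(p['R']))[0],np.array(p['t']),K,np.array(p['dist']))[0][:,0]
def snap(cam,name,box=None,k=1,draw=None):
    im=cv2.cvtColor(capture(cam),cv2.COLOR_RGB2BGR)
    if box: im=im[box[1]:box[3],box[0]:box[2]]
    if k!=1: im=cv2.resize(im,None,fx=k,fy=k,interpolation=cv2.INTER_CUBIC)
    cv2.imwrite(f"pics/{name}.png",im)
E
python3 - <<'E'
from h import *
a=cv2.imread('pics/top0.png');cv2.imwrite('pics/c1.png',cv2.resize(a[150:220,345:425],None,fx=8,fy=8,interpolation=cv2.INTER_CUBIC))
cv2.imwrite('pics/c2.png',cv2.resize(a[95:185,150:340],None,fx=4,fy=4,interpolation=cv2.INTER_CUBIC))
a=cv2.imread('pics/scene0.png');cv2.imwrite('pics/c3.png',cv2.resize(a[130:280,340:520],None,fx=4,fy=4,interpolation=cv2.INTER_CUBIC))
E
```

```text
(no output)
```

View pics/c1.png

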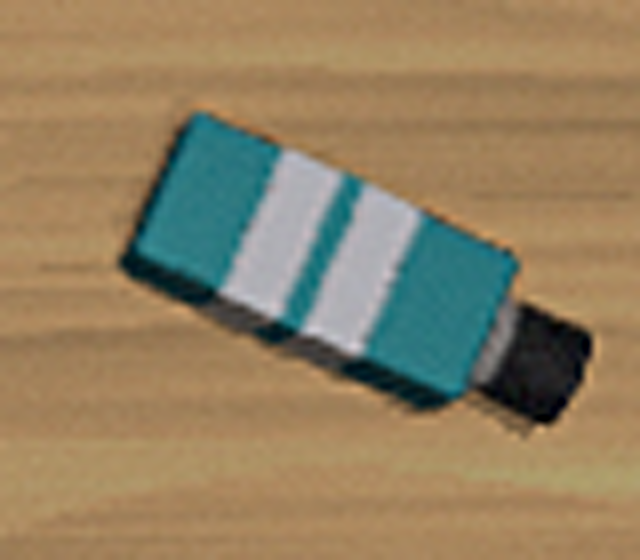

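View pics/c2.png

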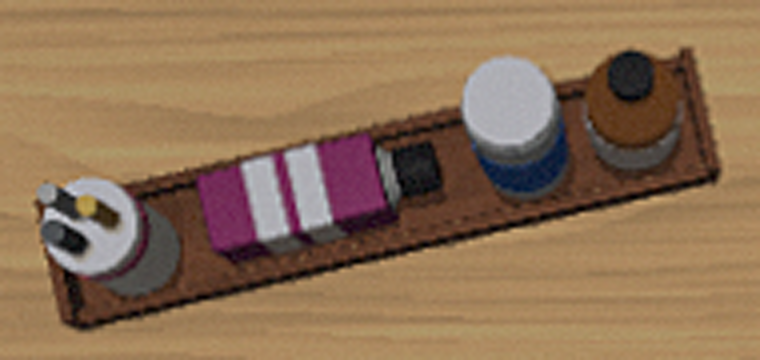

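View pics/c3.png

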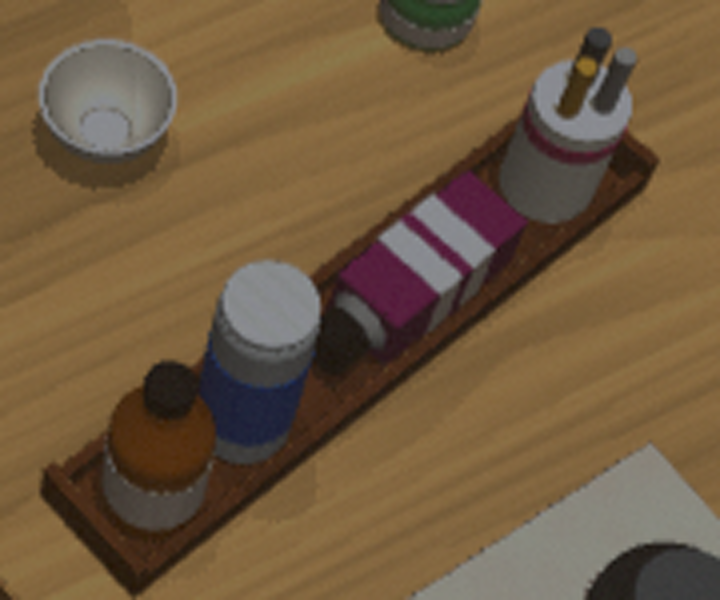

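Confirmed: the crop shows a teal tin with white bands at (388,183), cap to the lower right. Plum is in the lane with its cap towards the blue spray can. Next I'll fit the poses.

```bash
cat > fit.py <<'E'
from h import *
from scipy.optimize import least_squares
def T(p,P):
    c,s=np.cos(p[2]),np.sin(p[2]);P=np.array(P,float)
    return np.c_[p[0]+c*P[:,0]-s*P[:,1],p[1]+s*P[:,0]+c*P[:,1],P[:,2]]
def fit(obs,p0):
    def f(p):
        return np.concatenate([(proj(c,T(p,P))-np.array(U)).ravel() for c,P,U in obs])
    r=least_squares(f,p0,loss='soft_l1');print(np.round(r.x,4),np.round(f(r.x),1));return r.x
c1=lambda L:np.array(L)/8+[345,150]
c2=lambda L:np.array(L)/4+[150,95]
c3=lambda L:np.array(L)/4+[340,130]
E
python3 - <<'E'
from fit import *
e=.205;w=.039
lane=fit([('top',[[-w,-e,.035],[w,-e,.035],[-w,-e,0],[-w,e,0]],c2([[715,167],[687,48],[718,182],[78,328]])),
 ('scene',[[-w,-e,.035],[w,-e,.035],[w,-e,0],[w,e,.035]],c3([[45,475],[135,575],[135,596],[658,156]]))],[.65,.1,.2])
# tins: frame x along the axis from foot to cap, y sideways
def B(z):return [[0,-.024,z],[0,.024,z],[.108,.024,z],[.108,-.024,z]]
q=B(.048)
teal=fit([('top',[q[1],q[0],q[3],q[2]],c1([[198,112],[137,255],[458,400],[518,257]]))],[.5,-.1,-2.]) if 0 else None
for nm,obs,p0 in [('teal',[('top',B(.048),c1([[137,255],[198,112],[518,257],[458,400]]))],[.5,-.1,-2]),
                  ('teal2',[('top',B(.048),c1([[198,112],[137,255],[458,400],[518,257]]))],[.5,-.1,-2]),
                  ('plum2',[('top',B(.054),c2([[197,175],[215,250],[397,210],[375,132]])),('scene',B(.054),c3([[527,218],[470,172],[340,275],[402,322]]))],[.6,.2,-1.4])]:
    print(nm);fit(obs,p0)
c=[at('scene' if 0 else 'top',u,z) for u,z in [((388,183),.048)]];print(c)
for n in ['bowl','cone','ring_box','flux_jar','amber_bottle','spray_can','punch_pot']:
    r=tip_of(n,'top');print(n,[(round(x['score'],2),at('top',x['at'],.0 if n in('bowl','cone','ring_box','flux_jar') else .006).round(3)) for x in r[:2]])
E
```

```text
[0.6461 0.1067 0.2191] [ 0.9 -0.4  0.4 -1.4 -0.5 -1.1 -0.5  0.1 -1.  -2.1  0.6 -0.7 -0.5  0.
  0.1 -0.2]
teal
[ 0.5617 -0.1847 -2.0045] [-0.9 -0.  -0.4 -0.5  0.9  0.   0.5  0.5]
teal2
[ 0.5187 -0.1839 -1.1848] [ -0.5  36.1  -0.8  -0.4   0.4 -35.9   0.9   0.4]
plum2
[ 0.665   0.1991 -1.9867] [ -0.2   1.7   3.6 -35.4  -0.6  -8.   -3.3  30.   -2.2  -1.2  16.1  28.7
   0.2   5.2 -18.3 -25.1]
[array([ 0.53657777, -0.23841808,  0.048     ])]
bowl [(0.88, array([0.455, 0.049, 0.   ]))]
cone [(0.76, array([ 0.525, -0.423,  0.   ]))]
ring_box [(0.96, array([ 0.715, -0.186,  0.   ]))]
flux_jar [(0.77, array([0.467, 0.268, 0.   ])), (0.68, array([0.642, 0.113, 0.   ]))]
amber_bottle [(0.64, array([ 0.678, -0.04 ,  0.006]))]
spray_can [(0.86, array([0.662, 0.014, 0.006]))]
punch_pot [(0.92, array([0.608, 0.257, 0.006])), (0.41, array([ 0.677, -0.048,  0.006]))]
```

```bash
python3 - <<'E'
from fit import *
def B(z):return [[0,-.024,z],[0,.024,z],[.108,.024,z],[.108,-.024,z]]
p=fit([('top',B(.054),c2([[215,250],[197,175],[375,132],[397,210]])),('scene',B(.054),c3([[470,172],[527,218],[402,322],[340,275]]))],[.6,.2,-1.4])
p1=fit([('top',B(.054),c2([[215,250],[197,175],[375,132],[397,210]]))],[.6,.2,-1.4])
p1=fit([('scene',B(.054),c3([[470,172],[527,218],[402,322],[340,275]]))],[.6,.2,-1.4])
L=[.6461,.1067,.2191]
c,s=np.cos(L[2]),np.sin(L[2]);print(np.array([[c,s],[-s,c]])@(p[:2]-L[:2]))
a=cv2.imread('pics/scene0.png');cv2.imwrite('pics/c4.png',cv2.resize(a[205:260,225:315],None,fx=8,fy=8,interpolation=cv2.INTER_CUBIC))
E
```

```text
[ 0.6254  0.2044 -1.3402] [-0.7 -0.  -0.6 -0.7 -1.  -0.9 -1.9 -1.1 -1.8 -1.6 -0.4  0.5 -2.5  1.6
 -2.5 -1.2]
[ 0.6243  0.2021 -1.3511] [ 0.2  0.4  0.4 -0.3  0.1 -0.  -1.  -0.1]
[ 0.6267  0.2075 -1.3181] [-0.5 -1.6  1.3  0.3  0.   2.  -0.4 -0.5]
[0.00104062 0.09981798]
```

View pics/c4.png

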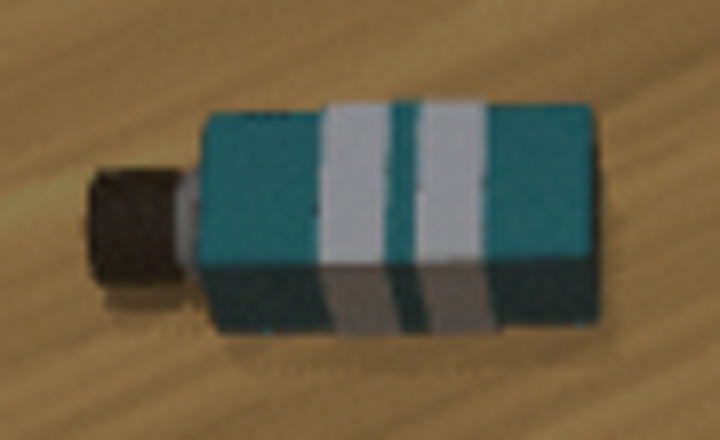

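```bash
cat > plan.py <<'E'
from h import *
from scipy.spatial.transform import Rotation as Ro
L0=np.array([.6461,.1067,0]);a=.2191
Lx=np.array([np.cos(a),np.sin(a),0]);Ly=np.array([-np.sin(a),np.cos(a),0]);Z=np.array([0,0,1.])
def lane(x,y,z):return L0+x*Lx+y*Ly+z*Z
def frame(y,z):
    z=z/np.linalg.norm(z);y=y-(y@z)*z;y/=np.linalg.norm(y);return np.c_[np.cross(y,z),y,z]
def cur():
    s=read_state();q=s['ee_rot'];return s['tool_pos'],Ro.from_quat([q[1],q[2],q[3],q[0]]).as_matrix()
def delta(p,R):
    p0,R0=cur();d=R0.T@(p-p0)/.025;r=Ro.from_matrix(R0.T@R).as_rotvec(degrees=True)/5
    print('delta',d.round(2),r.round(2),'|mm|',round(25*np.linalg.norm(d)),'|deg|',round(5*np.linalg.norm(r)))
def pick_plum(e,g,zt,foot=.098,x=0.0005):
    e=np.radians(e);d=np.sin(e)*Ly-np.cos(e)*Z
    p=lane(x,foot-g,0)+0*Z; gp=p+ (zt+.019*np.cos(e))*Z
    return gp+.019*d, frame(Lx,d)
E
python3 - <<'E'
from plan import *
p,R=pick_plum(20,.062,.031);print(p)
print(cur())
delta(p+.2*Z,R)
E
```

```text
[0.63735097 0.14829107 0.031     ]
(array([ 0.18747794, -0.56996137,  0.2312719 ]), array([[ 9.49945488e-01,  3.12415701e-01, -4.43038481e-06],
       [ 3.12415701e-01, -9.49945488e-01, -2.07888253e-06],
       [-4.85809960e-06,  5.90703306e-07, -1.00000000e+00]]))
delta [ 2.607e+01 -2.167e+01  1.000e-02] [  2.94   3.25 -16.68] |mm| 848 |deg| 86
```

```bash
python3 -m jog '[[0.5,-0.4,0,0,0,-0.3],[1.5,-1.2,0,0,0,-1],[2.7,-2.2,0,0.2,0.2,-1.8],[4,-3.3,0,0.4,0.4,-2.6],[5.3,-4.4,0,0.6,0.6,-3.5],[6.6,-5.5,0,0.8,0.8,-4.4],[7.9,-6.6,0,1,1,-5.2],[9.2,-7.7,0,1,1,-6]]' 1
python3 - <<'E'
from plan import *
p,R=pick_plum(20,.062,.031)
delta(p+.2*Z,R)
E
```

```text
time: 1.12
tool_pos: [0.3439, -0.3177, 0.2311]
ee_rot: [-0.05, 0.91, 0.409, 0.036]
wrist_force: [1.6, -0.8, 0.1]
grip_width: 1.0
delta [21.6  -3.53  2.54] [  1.81   2.23 -10.68] |mm| 551 |deg| 55
```

```bash
python3 -m jog '[[1.3,-0.2,0.2,0.1,0.1,-0.6],[2.7,-0.4,0.3,0.2,0.3,-1.3],[4.1,-0.6,0.5,0.3,0.4,-2],[5.5,-0.8,0.7,0.4,0.6,-2.7],[6.9,-1.1,0.8,0.6,0.7,-3.4],[8.3,-1.3,1,0.7,0.8,-4.1],[9.7,-1.5,1.2,0.8,1,-4.8],[11,-1.8,1.3,0.9,1.1,-5.4]]' -
python3 - <<'E'
from plan import *
p,R=pick_plum(20,.062,.031)
delta(p+.2*Z,R)
E
```

```text
time: 1.78
tool_pos: [0.4942, -0.0803, 0.2304]
ee_rot: [-0.095, 0.784, 0.609, 0.074]
wrist_force: [0.3, -0.3, 0.8]
grip_width: 1.0
delta [10.03  3.34  2.16] [ 0.89  1.14 -5.27] |mm| 270 |deg| 27
```

```bash
python3 -m jog '[[1.4,0.5,0.3,0.1,0.2,-0.8],[2.8,0.9,0.6,0.2,0.3,-1.6],[4.2,1.4,0.9,0.4,0.5,-2.3],[5.6,1.9,1.2,0.5,0.6,-3],[7,2.3,1.5,0.6,0.8,-3.7],[8.4,2.8,1.8,0.7,1,-4.4],[9.5,3.2,2.1,0.8,1.1,-5],[10.03,3.34,2.16,0.89,1.14,-5.27]]' -
python3 - <<'E'
from plan import *
p,R=pick_plum(20,.062,.031)
delta(p+.2*Z,R);delta(p,R);print(read_state()['joints'])
snap('top','t1',(120,60,440,260),2.4)
snap('scene','s1',(300,60,560,300),2.4)
E
```

```text
time: 2.45
tool_pos: [0.6381, 0.1493, 0.23]
ee_rot: [-0.136, 0.615, 0.769, 0.108]
wrist_force: [-0.4, -0.7, -0.2]
grip_width: 1.005
delta [-0.02 -0.04 -0.05] [-0.01 -0.    0.02] |mm| 2 |deg| 0
delta [-2.76 -0.03  7.47] [-0.01 -0.    0.02] |mm| 199 |deg| 0
[-0.12425267  0.35127518  0.3409034   1.68350622  0.32783001  1.20529908]
```

View pics/t1.png

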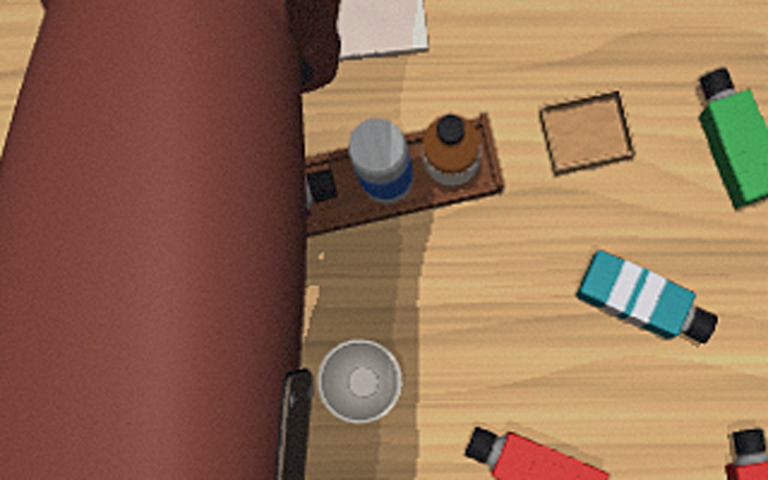

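View pics/s1.png

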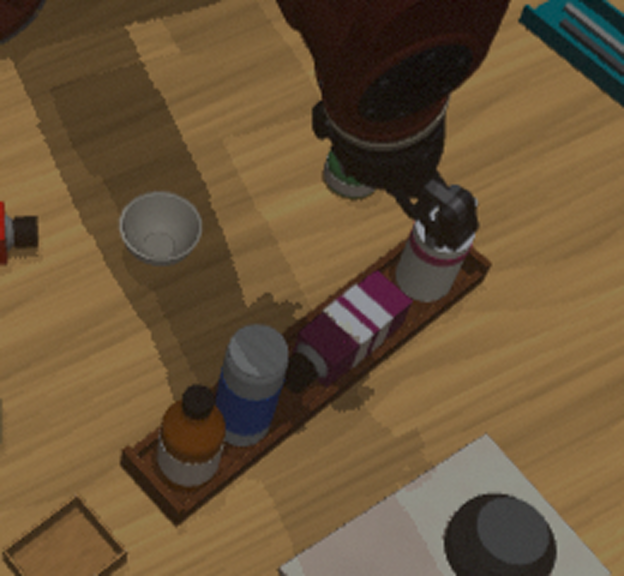

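```bash
python3 - <<'E'
from plan import *
p,R=cur()
im=cv2.imread('pics/s1.png')
for s in np.arange(0,.31,.05):
    u=(proj('scene',p-s*R[:,2])[0]-[300,60])*2.4; cv2.circle(im,tuple(int(v) for v in u),4,(0,255,0),-1);
    for r in (.04,.06):
        th=np.linspace(0,6.28,60);c=np.array([p-s*R[:,2]+r*(np.cos(t)*R[:,0]+np.sin(t)*R[:,1]) for t in th])
        for q in (proj('scene',c)-[300,60])*2.4: cv2.circle(im,tuple(int(v) for v in q),1,(0,255,255) if r>.05 else (255,255,0),-1)
cv2.imwrite('pics/s1b.png',cv2.resize(im[0:320,250:570],None,fx=1.8,fy=1.8))
E
```

```text
(no output)
```

View pics/s1b.png

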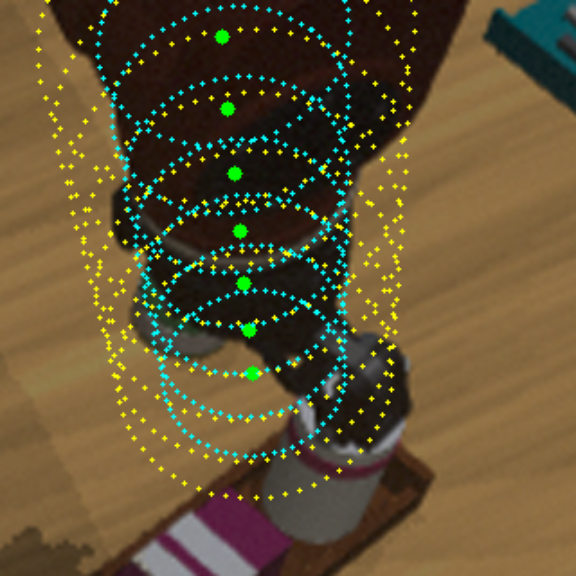

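```bash
python3 -m jog '[[-0.2,0,0.5,0,0,0],[-0.5,0,1.4,0,0,0],[-0.9,0,2.4,0,0,0],[-1.2,0,3.4,0,0,0],[-1.6,0,4.4,0,0,0],[-1.9,0,5.2,0,0,0],[-2.1,0,5.8,0,0,0],[-2.2,0,6,0,0,0]]' -
python3 - <<'E'
from plan import *
p,R=pick_plum(20,.062,.031)
delta(p,R)
snap('scene','s2',(360,100,520,260),4)
E
```

```text
time: 3.22
tool_pos: [0.6354, 0.1451, 0.0684]
ee_rot: [-0.137, 0.618, 0.767, 0.107]
wrist_force: [-1.1, 0.5, -0.2]
grip_width: 0.996
delta [-0.41  0.11  1.44] [-0.03  0.   -0.07] |mm| 38 |deg| 0
```

View pics/s2.png

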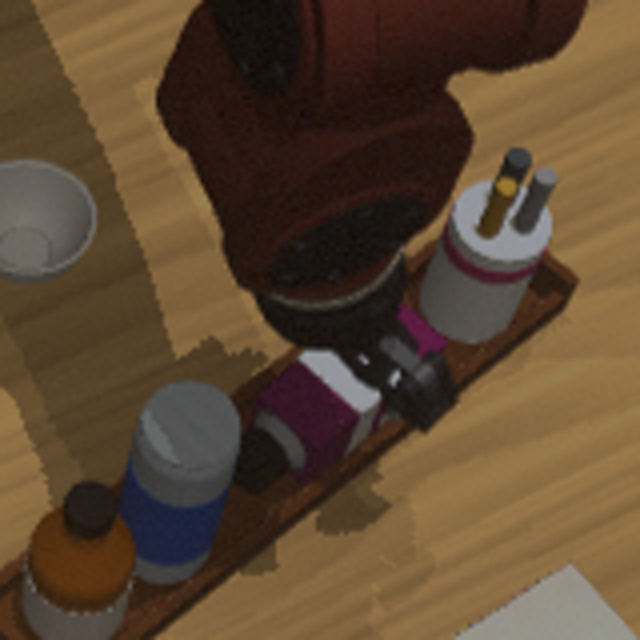

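The fingers straddle the plum tin, with the far finger at about (425,395) in the crop, and the spray can is clear. Finishing the descent.

```bash
python3 -m jog '[[-0.1,0,0.3,0,0,0],[-0.2,0,0.7,0,0,0],[-0.3,0.1,1,0,0,0],[-0.4,0.1,1.3,0,0,0],[-0.41,0.11,1.44,0,0,0],[-0.41,0.11,1.44,0,0,0],[-0.41,0.11,1.44,0,0,0],[-0.41,0.11,1.44,0,0,0]]' -
python3 - <<'E'
from plan import *
p,R=pick_plum(20,.062,.031)
delta(p,R)
E
```

```text
time: 3.93
tool_pos: [0.6397, 0.1488, 0.0345]
ee_rot: [-0.135, 0.617, 0.767, 0.109]
wrist_force: [-0.3, -0.0, 0.3]
grip_width: 1.001
delta [-0.05 -0.1   0.13] [ 0.01  0.01 -0.04] |mm| 4 |deg| 0
```

```bash
python3 -m jog '[[0,0,0,0,0,0],[0,0,0,0,0,0],[0,0,0,0,0,0],[0,0,0,0,0,0],[0,0,0,0,0,0],[0,0,0,0,0,0],[0,0,0,0,0,0],[0,0,0,0,0,0]]' -1
python3 - <<'E'
from plan import *
p,R=pick_plum(20,.062,.031)
delta(p,R);delta(p+.03*Z,R);snap('scene','s3',(360,100,520,260),4)
E
```

```text
time: 4.6
tool_pos: [0.6399, 0.1486, 0.0346]
ee_rot: [-0.135, 0.617, 0.767, 0.109]
wrist_force: [0.8, -2.6, 5.5]
grip_width: 0.545
delta [-0.04 -0.1   0.14] [ 0.02  0.02 -0.04] |mm| 4 |deg| 0
delta [ 0.37 -0.1  -0.99] [ 0.02  0.02 -0.04] |mm| 27 |deg| 0
```

View pics/s3.png

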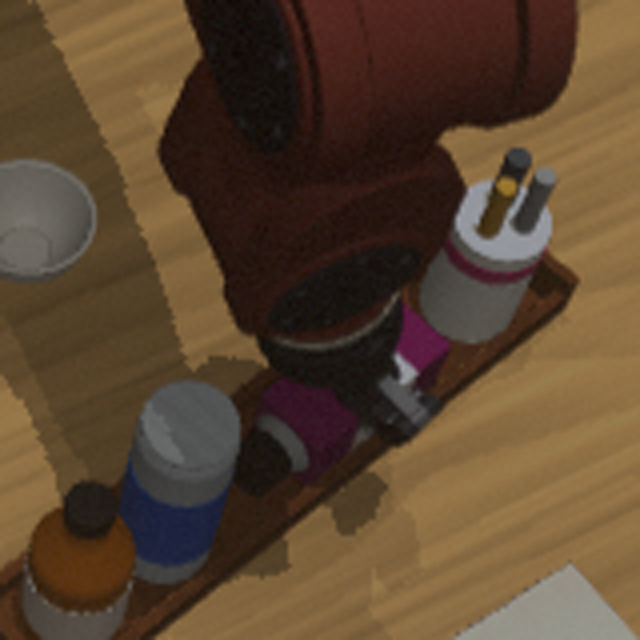

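Gripped: the opening is 0.545, about 46 mm. Lifting.

```bash
python3 -m jog '[[0.05,0,-0.15,0,0,0],[0.2,0,-0.5,0,0,0],[0.5,0,-1.2,0,0,0],[0.8,0,-2.1,0,0,0],[1.1,0,-3.1,0,0,0],[1.5,0,-4.1,0,0,0],[1.8,0,-4.8,0,0,0],[1.9,0,-5.2,0,0,0]]' -
python3 - <<'E'
from plan import *
p,R=cur();print(p,read_state()['joints'].round(2))
snap('scene','s4',(320,60,520,260),3.5)
def place(y,g,e,gz,z0):
    # grasp at g above the foot, gz: grasp offset from tin axis towards gripper
    e=np.radians(e);d=np.cos(e)*Lx-np.sin(e)*Z
    gp=lane(-gz,y,z0+g);return gp+.019*d,frame(Ly,d)
p,R=place(.08,.062,20,.018,.006);print(p)
delta(p+.2*Z,R);
E
```

```text
time: 5.32
tool_pos: [0.6401, 0.1494, 0.1759]
ee_rot: [-0.134, 0.617, 0.768, 0.109]
wrist_force: [0.5, -0.2, -1.4]
grip_width: 0.55
[0.64012812 0.14942385 0.1759247 ] [-0.12  0.35  0.24  1.58  0.33  1.21]
[0.62856955 0.18475578 0.06150162]
delta [ 2.56 -0.15 -2.68] [ -8.28 -13.79 -17.79] |mm| 93 |deg| 120
```

View pics/s4.png

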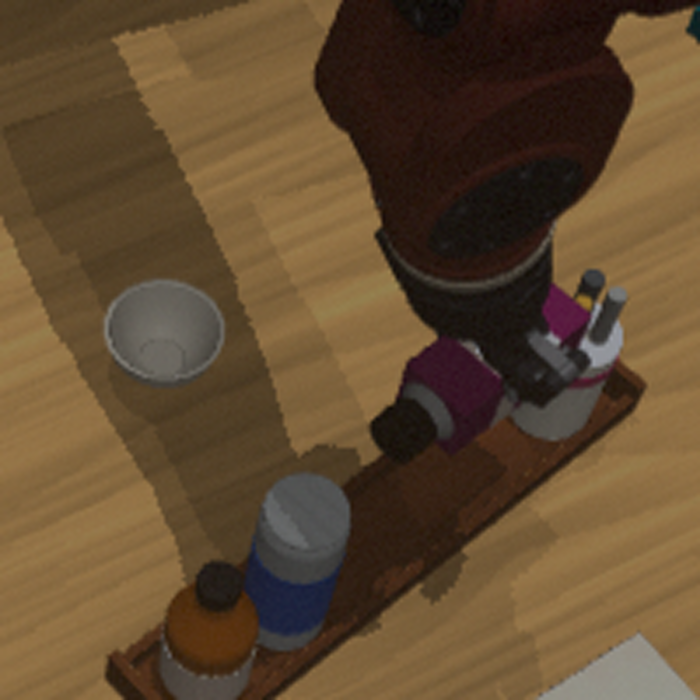

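```bash
python3 -m jog '[[0.2,0,-0.3,0,0,0],[0.5,0,-0.7,-0.1,-0.2,-0.2],[1,0,-1.2,-0.4,-0.6,-0.8],[1.5,-0.1,-1.7,-0.8,-1.3,-1.7],[2,-0.1,-2.2,-1.2,-2,-2.6],[2.4,-0.1,-2.6,-1.6,-2.7,-3.5],[2.5,-0.1,-2.7,-2.1,-3.4,-4.4],[2.56,-0.15,-2.7,-2.5,-4.1,-5.3]]' -
cat >> plan.py <<'E'
def place(y,g,e,gz,z0):
    e=np.radians(e);d=np.cos(e)*Lx-np.sin(e)*Z
    gp=lane(-gz,y,z0+g);return gp+.019*d,frame(Ly,d)
E
python3 - <<'E'
from plan import *
p,R=place(.08,.062,20,.018,.006)
delta(p+.2*Z,R);
E
```

```text
time: 6.03
tool_pos: [0.6279, 0.1857, 0.2595]
ee_rot: [0.1, 0.444, 0.884, 0.108]
wrist_force: [-0.5, 1.3, -1.4]
grip_width: 0.548
delta [-0.05  0.02 -0.07] [ -5.77  -9.65 -12.45] |mm| 2 |deg| 84
```

```bash
python3 -m jog '[[0,0,0,-0.2,-0.3,-0.4],[0,0,0,-0.5,-0.9,-1.1],[0,0,0,-1,-1.6,-2.1],[0,0,0,-1.4,-2.4,-3.1],[0,0,0,-1.9,-3.2,-4.1],[0,0,0,-2.4,-4,-5.1],[0,0,0,-2.8,-4.6,-6],[0,0,0,-2.9,-4.9,-6.3]]' -
python3 - <<'E'
from plan import *
p,R=place(.08,.062,20,.018,.006)
delta(p+.2*Z,R);print(read_state()['joints'].round(2))
E
```

```text
time: 6.7
tool_pos: [0.6258, 0.1854, 0.2548]
ee_rot: [0.36, 0.187, 0.91, 0.089]
wrist_force: [-0.4, -0.9, -1.9]
grip_width: 0.549
delta [-0.25  0.09 -0.12] [-2.88 -4.83 -6.13] |mm| 7 |deg| 42
[ 0.11 -0.68 -0.73  0.76 -0.05  0.5 ]
```

```bash
cat > kin.py <<'E'
from plan import *
from scipy.optimize import least_squares
D=[([-1.47065,.10472,.09645,1.56389,0,1.35307],[.1875,-.5698,.2311],[0,.98740,.15826,0]),
([-0.12425267,0.35127518,0.3409034,1.68350622,0.32783001,1.20529908],[.6381,.1493,.230],[-0.136,0.615,0.769,0.108]),
([-.12,.35,.24,1.58,.33,1.21],[.6401,.1494,.1759],[-.134,.617,.768,.109]),
([.11,-.68,-.73,.76,-.05,.5],[.6258,.1854,.2548],[.36,.187,.91,.089])]
s=read_state();D[3]=(list(s['joints']),list(s['tool_pos']),list(s['ee_rot']))
e=lambda ax,t:Ro.from_euler(ax,t)
def fk(p,j,s5=1,s6=1):
    h,L1,L2,off,Lt,r0,b,c5=p
    W=e('z',j[0]);A=W*e('y',j[1]);B=A*e('y',-j[2]);C=B*e('y',j[3]);E=C*e('z',s5*j[4]);F=E*e('x',s6*j[5])
    P=W.apply([r0,off,h])+A.apply([0,0,L1])+B.apply([L2,0,b])+C.apply([c5,0,0])+E.apply([Lt,0,0])
    return P,F
def res(p,s5,s6): return np.concatenate([fk(p,j,s5,s6)[0]-np.array(P) for j,P,q in D])
if __name__=='__main__':
    for s5 in(1,-1):
        r=least_squares(lambda p:np.r_[res(p,s5,1),.002*(p-np.array([.15,.4,.5,.12,.25,0,0,.1]))],[.15,.4,.5,.12,.25,0,0,.1])
        print(s5,r.x.round(3),(res(r.x,s5,1)*1000).round(1))
        for s6 in(1,-1):
            O=[]
            for j,P,q in D:
                Q=Ro.from_quat([q[1],q[2],q[3],q[0]]);O.append(fk(r.x,j,s5,s6)[1].inv()*Q)
            print(s6,[ (o*O[0].inv()).magnitude().round(3) for o in O])
E
python3 kin.py
```

```text
1 [0.291 0.334 0.545 0.13  0.299 0.006 0.05  0.139] [-0.1 -0.1 -0.3 -0.2 -1.4  0.2  0.2  1.4 -0.  -0.1  0.1  0.1]Traceback (most recent call last):
  File "kin.py", line 23, in <module>
    print(s6,[ (o*O[0].inv()).magnitude().round(3) for o in O])
               ^^^^^^^^^^^^^^^^^^^^^^^^^^^^^^^^
AttributeError: 'float' object has no attribute 'round'
```

```bash
cat > ik.py <<'E'
import io,contextlib
from kin import *
lo=np.array([-2.99,-.84,-1.1,-1.84,-1.51,-3.14]);hi=np.array([2.99,1.86,1.16,2.11,1.56,3.14])
PR=least_squares(lambda p:np.r_[res(p,1,1),.002*(p-np.array([.15,.4,.5,.12,.25,0,0,.1]))],[.15,.4,.5,.12,.25,0,0,.1]).x
best=None
for s6 in(1,-1):
    O=[fk(PR,j,1,s6)[1].inv()*Ro.from_quat([q[1],q[2],q[3],q[0]]) for j,P,q in D]
    m=max((o*O[0].inv()).magnitude() for o in O)
    if best is None or m<best[0]:best=(m,s6,O[0])
S6,OO=best[1],best[2]
def ik(p,R,j0):
    T=Ro.from_matrix(R)
    def f(j):
        P,F=fk(PR,j,1,S6);return np.r_[(P-p)*10,((F*OO).inv()*T).as_rotvec()]
    r=least_squares(f,np.clip(j0,lo+.01,hi-.01),bounds=(lo,hi));return r.x,f(r.x)
E
python3 - <<'E'
from ik import *
print('ori err',best[0],S6)
j=read_state()['joints']
for e in(0,10,20,30,40):
  for dz in(0,.1,.2):
    p,R=place(.08,.062,e,.018,.006)
    x,f=ik(p+dz*Z,R,j);print(e,dz,x.round(2),'poserr mm',round(np.linalg.norm(f[:3])*100),'rot',np.linalg.norm(f[3:]).round(3))
E
```

```text
ori err 0.0044506515925987885 1
0 0 [-0.02  0.51 -1.1  -1.68  0.23  0.02] poserr mm 2 rot 0.07
0 0.1 [ 0.15 -0.81 -1.1   0.29 -0.11  0.01] poserr mm 17 rot 0.609
0 0.2 [ 0.3  -0.84 -1.1   0.12 -0.47  0.11] poserr mm 18 rot 0.529
10 0 [ 0.18 -0.53 -1.1   0.08 -0.19  0.03] poserr mm 16 rot 0.521
10 0.1 [ 0.07 -0.84 -1.1   0.36  0.05 -0.07] poserr mm 14 rot 0.45
10 0.2 [ 0.29 -0.84 -1.1   0.14 -0.45  0.07] poserr mm 18 rot 0.43
20 0 [ 0.04 -0.61 -1.1   0.23  0.11 -0.11] poserr mm 11 rot 0.37
20 0.1 [ 0.05 -0.84 -1.1   0.38  0.09 -0.09] poserr mm 11 rot 0.291
20 0.2 [ 0.06 -0.84 -0.9   0.6   0.08 -0.09] poserr mm 11 rot 0.316
30 0 [ 0.03 -0.62 -1.1   0.27  0.13 -0.13] poserr mm 6 rot 0.215
30 0.1 [ 0.03 -0.84 -1.09  0.42  0.13 -0.12] poserr mm 7 rot 0.143
30 0.2 [ 0.03 -0.84 -0.89  0.65  0.14 -0.12] poserr mm 6 rot 0.167
40 0 [ 0.02 -0.63 -1.1   0.3   0.14 -0.14] poserr mm 2 rot 0.06
40 0.1 [ 0.01 -0.84 -1.07  0.49  0.15 -0.13] poserr mm 0 rot 0.005
40 0.2 [ 0.02 -0.84 -0.88  0.69  0.15 -0.13] poserr mm 1 rot 0.017
```

```bash
cat >> plan.py <<'E'
def laid(cap,foot,g,e,zg):
    """pose gripping a lying tin; cap: unit vec foot->cap, foot: xy of foot centre, zg: grasp height"""
    e=np.radians(e);cap=np.r_[cap[:2],0]/np.linalg.norm(cap[:2])
    d=-np.cos(e)*Z-np.sin(e)*cap
    gp=np.r_[foot[:2],0]+g*cap+zg*Z
    # plum in lane: cap=-Ly, jaw=+Lx = Z x cap... 
    return gp+.019*d, frame(np.cross(Z,cap),d)
E
python3 - <<'E'
from ik import *
print(np.cross(Z,-Ly),Lx)
j=read_state()['joints']
for y in(.08,-.01):
 for e in(44,47,50):
  x=j
  for dz in(.2,.15,.1,.05,0):
    p,R=place(y,.075,e,.014,.006)
    x,f=ik(p+dz*Z,R,x);print(y,e,dz,x.round(2),'poserr mm',round(np.linalg.norm(f[:3])*100,1),'rot',np.linalg.norm(f[3:]).round(3))
print('pick plum bench')
x=np.array([-.12,.35,.24,1.58,.33,1.21])
for e in(20,45,50):
    p,R=laid(np.array([0,-1]),[.56,.03],.075,e,.036);x,f=ik(p,R,x);print(e,p.round(3),x.round(2),np.abs(f).max().round(4))
print('teal')
x=np.array([-.12,.35,.24,1.58,.33,1.21])
c=np.array([np.cos(-2.0045),np.sin(-2.0045)])
for e in(20,45,50):
    p,R=laid(c,[.5617,-.1847],.075,e,.036);x,f=ik(p,R,x);print(e,p.round(3),x.round(2),np.abs(f).max().round(4))
E
```

```text
[ 0.97609346  0.21735123 -0.        ] [0.97609346 0.21735123 0.        ]
0.08 44 0.2 [ 0.02 -0.76 -0.78  0.76  0.14 -0.14] poserr mm 0.0 rot 0.0
0.08 44 0.15 [ 0.02 -0.76 -0.87  0.67  0.14 -0.14] poserr mm 0.0 rot 0.0
0.08 44 0.1 [ 0.02 -0.75 -0.96  0.57  0.14 -0.14] poserr mm 0.0 rot 0.0
0.08 44 0.05 [ 0.02 -0.71 -1.02  0.46  0.14 -0.14] poserr mm 0.0 rot 0.0
0.08 44 0 [ 0.02 -0.64 -1.07  0.34  0.14 -0.14] poserr mm 0.0 rot 0.0
0.08 47 0.2 [ 0.03 -0.69 -0.71  0.81  0.13 -0.14] poserr mm 0.0 rot 0.0
0.08 47 0.15 [ 0.03 -0.7  -0.81  0.72  0.13 -0.14] poserr mm 0.0 rot 0.0
0.08 47 0.1 [ 0.03 -0.69 -0.89  0.63  0.13 -0.14] poserr mm 0.0 rot 0.0
0.08 47 0.05 [ 0.03 -0.65 -0.96  0.52  0.13 -0.14] poserr mm 0.0 rot 0.0
0.08 47 0 [ 0.03 -0.58 -1.01  0.4   0.13 -0.14] poserr mm 0.0 rot 0.0
0.08 50 0.2 [ 0.03 -0.63 -0.64  0.87  0.12 -0.15] poserr mm 0.0 rot 0.0
0.08 50 0.15 [ 0.03 -0.63 -0.74  0.78  0.12 -0.15] poserr mm 0.0 rot 0.0
0.08 50 0.1 [ 0.03 -0.62 -0.82  0.68  0.12 -0.15] poserr mm 0.0 rot 0.0
0.08 50 0.05 [ 0.03 -0.59 -0.89  0.58  0.12 -0.15] poserr mm 0.0 rot 0.0
0.08 50 0 [ 0.03 
[... 876 characters left out ...]
 -0.62 -0.73  0.8   0.24 -0.3 ] poserr mm 0.0 rot 0.0
-0.01 50 0.1 [-0.16 -0.61 -0.81  0.71  0.24 -0.3 ] poserr mm 0.0 rot 0.0
-0.01 50 0.05 [-0.16 -0.58 -0.88  0.61  0.24 -0.3 ] poserr mm 0.0 rot 0.0
-0.01 50 0 [-0.16 -0.52 -0.94  0.49  0.24 -0.3 ] poserr mm 0.0 rot 0.0
pick plum bench
20 [ 0.56  -0.039  0.018] [-0.47  0.19 -0.24  1.3   0.31  1.07] 0.0
45 [ 0.56  -0.032  0.023] [-0.62  0.51 -0.01  1.58  0.61  0.78] 0.0
50 [ 0.56  -0.03   0.024] [-0.64  0.59  0.05  1.65  0.66  0.71] 0.0
teal
20 [ 0.533 -0.247  0.018] [-0.83  0.24 -0.19  1.29  0.32  1.16] 0.0
45 [ 0.536 -0.241  0.023] [-0.98  0.52  0.01  1.54  0.65  0.86] 0.0
50 [ 0.536 -0.24   0.024] [-1.    0.6   0.07  1.61  0.7   0.79] 0.0
```

```bash
python3 - <<'E'
from plan import *
p,R=laid(np.array([0,-1]),[.56,.03],.062,20,.0479);print(p)
delta(p+.2*Z,R);
E
```

```text
[ 0.56       -0.02550162  0.03004584]
delta [-1.02 -8.73 -1.33] [ 5.65  8.15 14.1 ] |mm| 222 |deg| 86
```

```bash
python3 -m jog '[[0,-0.3,-0.1,0.2,0.3,0.5],[-0.1,-0.9,-0.2,0.6,0.8,1.4],[-0.2,-1.6,-0.3,1.1,1.5,2.6],[-0.3,-2.3,-0.4,1.5,2.2,3.8],[-0.4,-3.1,-0.5,2,2.9,5],[-0.5,-3.9,-0.6,2.5,3.6,6.2],[-0.6,-4.7,-0.7,3,4.3,7.4],[-0.6,-5.3,-0.8,3.4,4.9,8.5]]' -
python3 - <<'E'
from plan import *
p,R=laid(np.array([0,-1]),[.56,.03],.062,20,.0479)
delta(p+.2*Z,R);
E
```

```text
time: 7.37
tool_pos: [0.5864, 0.0565, 0.2418]
ee_rot: [0.076, 0.529, 0.837, 0.118]
wrist_force: [0.4, 0.8, -1.7]
grip_width: 0.546
delta [-2.51 -2.4  -0.2 ] [2.27 3.22 5.54] |mm| 87 |deg| 34
```

```bash
python3 -m jog '[[-0.4,-0.4,0,0.3,0.4,0.8],[-0.9,-0.8,-0.1,0.7,1,1.8],[-1.4,-1.3,-0.1,1.2,1.7,2.8],[-1.8,-1.7,-0.1,1.6,2.3,3.8],[-2.2,-2.1,-0.2,2,2.8,4.8],[-2.4,-2.3,-0.2,2.2,3.1,5.3],[-2.5,-2.4,-0.2,2.27,3.22,5.54],[-2.51,-2.4,-0.2,2.27,3.22,5.54]]' -
python3 - <<'E'
from plan import *
p,R=laid(np.array([0,-1]),[.56,.03],.062,20,.0479)
delta(p,R);snap('scene','s5',(220,40,480,300),2.3)
E
```

```text
time: 8.03
tool_pos: [0.5607, -0.0256, 0.229]
ee_rot: [-0.122, 0.695, 0.698, 0.122]
wrist_force: [-0.0, -0.1, -1.9]
grip_width: 0.545
delta [-2.7  -0.04  7.48] [0.   0.02 0.04] |mm| 199 |deg| 0
```

View pics/s5.png

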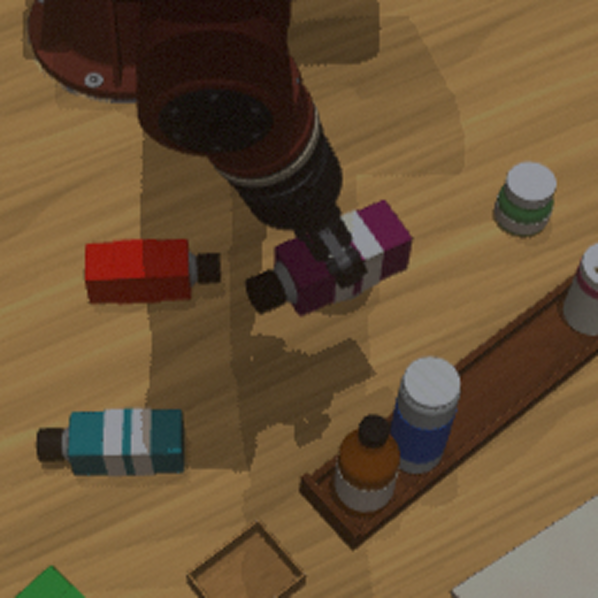

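The plum tin is held over a clear bench area between the bowl and the teal tin. Lowering.

```bash
python3 -m jog '[[-0.1,0,0.4,0,0,0],[-0.4,0,1.2,0,0,0],[-0.8,0,2.2,0,0,0],[-1.2,0,3.3,0,0,0],[-1.6,0,4.4,0,0,0],[-1.9,0,5.3,0,0,0],[-2.2,0,6,0,0,0],[-2.4,0,6.6,0,0,0]]' -
python3 -m jog '[[-0.1,0,0.2,0,0,0],[-0.15,0,0.35,0,0,0],[-0.2,0,0.5,0,0,0],[-0.22,0,0.6,0,0,0],[-0.25,0,0.7,0,0,0],[-0.27,0,0.75,0,0,0],[-0.29,0,0.8,0,0,0],[-0.3,0,0.83,0,0,0]]' -
python3 - <<'E'
from plan import *
p,R=laid(np.array([0,-1]),[.56,.03],.062,20,.0479)
delta(p,R);snap('scene','s6',(260,90,440,230),4)
E
```

```text
time: 8.75
tool_pos: [0.5606, -0.0238, 0.0526]
ee_rot: [-0.121, 0.694, 0.699, 0.123]
wrist_force: [0.2, 0.4, -1.6]
grip_width: 0.546
time: 9.42
tool_pos: [0.5618, -0.0256, 0.0327]
ee_rot: [-0.121, 0.695, 0.698, 0.123]
wrist_force: [0.3, -0.6, -1.8]
grip_width: 0.546
delta [-0.03 -0.07  0.1 ] [0.02 0.03 0.06] |mm| 3 |deg| 0
```

View pics/s6.png

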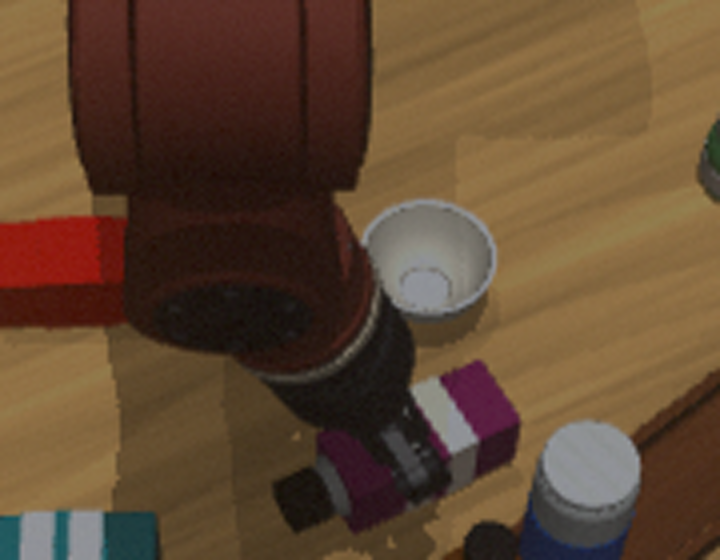

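```bash
python3 -m jog '[[0,0,0.03,0,0,0],[-0.02,0,0.05,0,0,0],[-0.03,0,0.08,0,0,0],[-0.03,0,0.1,0,0,0],[-0.04,0,0.11,0,0,0],[-0.04,0,0.11,0,0,0],[-0.04,0,0.11,0,0,0],[-0.04,0,0.11,0,0,0]]' -
```

```text
time: 10.13
tool_pos: [0.5617, -0.0255, 0.0296]
ee_rot: [-0.121, 0.695, 0.698, 0.123]
wrist_force: [0.8, 0.2, -1.3]
grip_width: 0.546
```

```bash
python3 -m jog '[[0,0,0.02,0,0,0],[0,0,0.03,0,0,0],[-0.01,0,0.04,0,0,0],[-0.02,0,0.05,0,0,0],[-0.02,0,0.06,0,0,0],[-0.02,0,0.06,0,0,0],[-0.02,0,0.06,0,0,0],[-0.02,0,0.06,0,0,0]]' -
```

```text
time: 10.8
tool_pos: [0.5617, -0.0253, 0.0286]
ee_rot: [-0.121, 0.695, 0.698, 0.123]
wrist_force: [-2.6, 0.5, 5.4]
grip_width: 0.549
```

Contact felt at +5 N. Opening, then retreating.

```bash
python3 -m jog '[[0,0,0,0,0,0],[0,0,0,0,0,0],[0,0,0,0,0,0],[0,0,0,0,0,0],[0,0,0,0,0,0],[0,0,0,0,0,0],[0,0,-0.1,0,0,0],[0,0,-0.3,0,0,0]]' 1
python3 -m jog '[[0,0,-0.4,0,0,0],[0,0,-1.2,0,0,0],[0,0,-2.2,0,0,0],[0,0,-3.4,0,0,0],[0,0,-4.6,0,0,0],[0,0,-5.5,0,0,0],[0,0,-6,0,0,0],[0,0,-6,0,0,0]]' -
python3 - <<'E'
from plan import *
snap('scene','s7',(260,100,440,240),4);snap('top','t7',(200,120,440,280),3)
E
```

```text
time: 11.47
tool_pos: [0.5612, -0.0277, 0.0348]
ee_rot: [-0.122, 0.695, 0.698, 0.123]
wrist_force: [0.7, -0.7, -0.1]
grip_width: 0.998
time: 12.13
tool_pos: [0.5627, -0.0806, 0.1794]
ee_rot: [-0.119, 0.695, 0.698, 0.124]
wrist_force: [0.5, 0.1, 0.1]
grip_width: 0.997
```

View pics/s7.png

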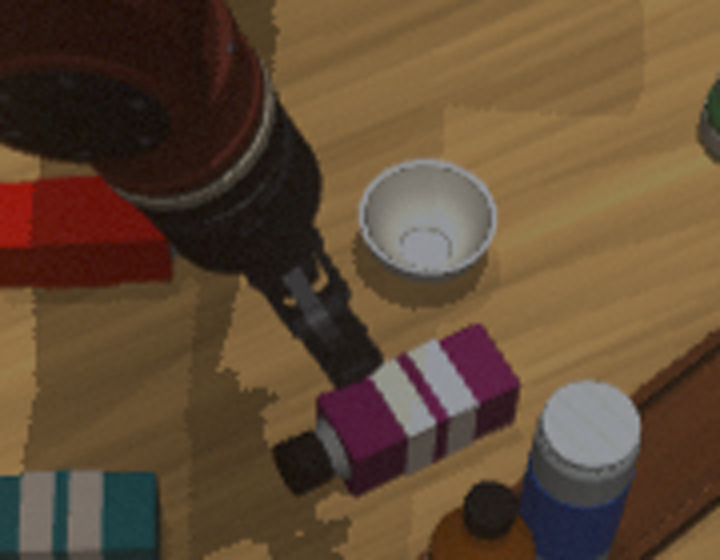

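View pics/t7.png

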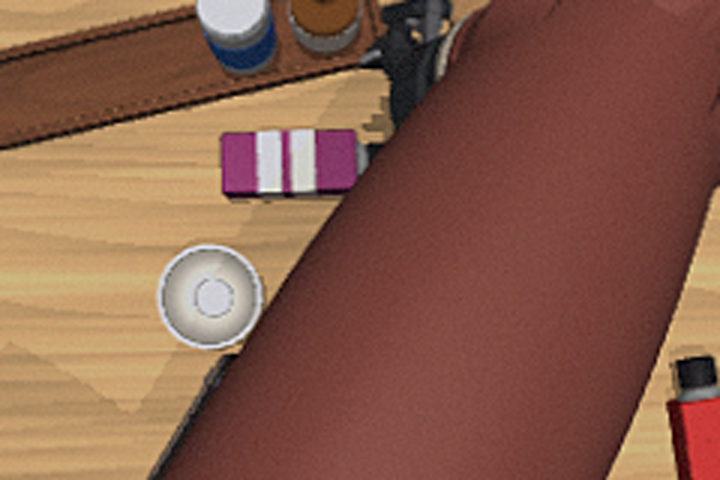

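```bash
python3 - <<'E'
from fit import *
def B(z):return [[0,-.024,z],[0,.024,z],[.108,.024,z],[.108,-.024,z]]
f3=lambda L:np.array(L)/3+[200,120]
f4=lambda L:np.array(L)/4+[260,100]
t=('top',B(.048),f3([[225,192],[222,133],[356,130],[355,190]]))
s=('scene',B(.048),f4([[478,326],[518,382],[350,462],[318,403]]))
fit([t],[.56,.03,-1.57]);fit([t,s],[.56,.03,-1.57])
from plan import *
p,R=laid(np.array([0,-1]),[.56,.03],.075,46,.036)
E
```

```text
[ 0.5607  0.0324 -1.5641] [-1.2  0.3 -0.5 -0.2  0.5 -0.1  1.2  0.1]
[ 0.5623  0.0328 -1.5596] [-1.3 -0.4 -0.7 -0.9  0.2 -1.   1.1 -0.8 -0.6 -2.   0.1  0.1 -0.  -0.4
 -2.1 -2.4]
```

```bash
python3 - <<'E'
from ik import *
yw=-1.565
p,R=laid(np.array([np.cos(yw),np.sin(yw)]),[.5612,.0324],.080,46,.037);print(p)
q=p-.1*R[:,2];x,f=ik(q,R,read_state()['joints']);print(x.round(2),abs(f).max())
delta(q,R);delta(p,R)
E
```

```text
[ 0.56158448 -0.03393143  0.02380149]
[-0.72  0.59  0.22  1.8   0.57  0.66] 7.916445277089679e-12
delta [-2.13  0.01  2.74] [0.04 5.23 0.  ] |mm| 87 |deg| 26
delta [-0.37 -0.01  6.33] [0.04 5.23 0.  ] |mm| 158 |deg| 26
```

```bash
python3 -m jog '[[-0.2,0,0.3,0,0.5,0],[-0.5,0,0.6,0,1.3,0],[-0.9,0,1.1,0,2.2,0],[-1.3,0,1.6,0,3.2,0],[-1.7,0,2.1,0,4.2,0],[-2,0,2.5,0,4.9,0],[-2.13,0,2.74,0,5.23,0],[-2.13,0,2.74,0,5.23,0]]' -
python3 - <<'E'
from plan import *
yw=-1.565
p,R=laid(np.array([np.cos(yw),np.sin(yw)]),[.5612,.0324],.080,46,.037)
delta(p,R)
snap('scene','s8',(260,100,440,240),4)
E
```

```text
time: 12.9
tool_pos: [0.5595, -0.1048, 0.0886]
ee_rot: [-0.28, 0.65, 0.65, 0.277]
wrist_force: [-0.1, -0.9, -0.5]
grip_width: 0.999
delta [0.08 0.1  3.84] [-0.   -0.08 -0.05] |mm| 96 |deg| 0
```

View pics/s8.png

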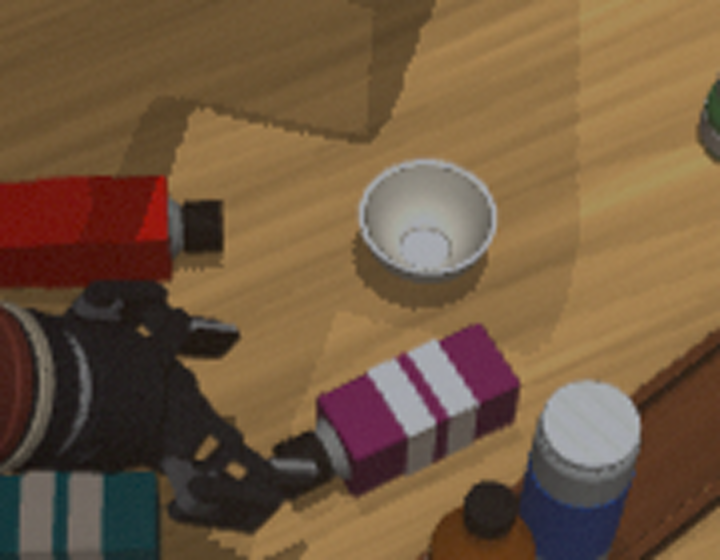

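```bash
python3 -m jog '[[0,0.1,0.3,0,0,0],[0,0.1,0.9,0,0,0],[0.05,0.1,1.6,0,0,0],[0.08,0.1,2.3,0,0,0],[0.08,0.1,2.9,0,0,0],[0.08,0.1,3.4,0,0,0],[0.08,0.1,3.7,0,0,0],[0.08,0.1,3.84,0,0,0]]' -
python3 -m jog '[[0,0,0,0,0,0],[0,0,0,0,0,0],[0,0,0,0,0,0],[0,0,0,0,0,0],[0,0,0,0,0,0],[0,0,0,0,0,0],[0,0,0,0,0,0],[0,0,0,0,0,0]]' -1
python3 - <<'E'
from plan import *
p,R=cur();print(p,R.round(4).tolist(), np.degrees(np.arccos(-R[2,2])))
snap('scene','s9',(260,100,440,240),4)
E
```

```text
time: 13.62
tool_pos: [0.5641, -0.0338, 0.0283]
ee_rot: [-0.276, 0.649, 0.653, 0.277]
wrist_force: [-0.6, -1.0, -0.4]
grip_width: 1.0
time: 14.28
tool_pos: [0.5648, -0.0361, 0.0292]
ee_rot: [-0.275, 0.649, 0.653, 0.277]
wrist_force: [-0.1, -2.2, 5.1]
grip_width: 0.552
[ 0.56475856 -0.03612583  0.02924476] [[-0.0052, 1.0, 0.0008], [0.6949, 0.003, 0.7191], [0.7191, 0.0043, -0.6949]] 45.98087017495303
```

View pics/s9.png

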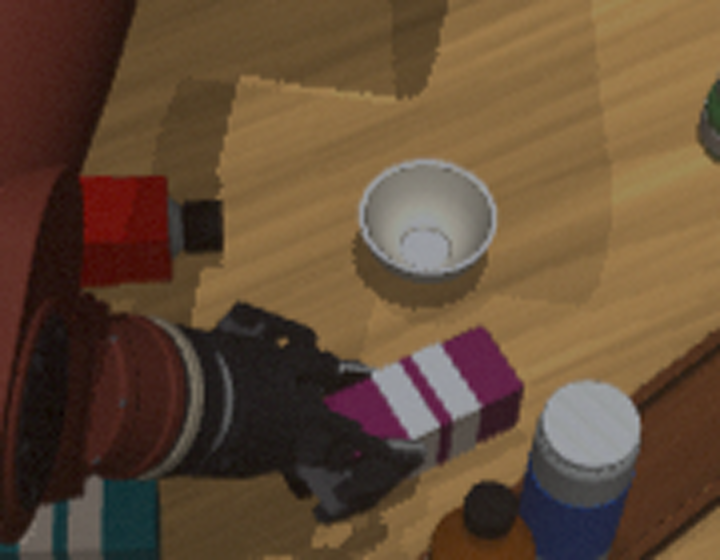

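```bash
python3 - <<'E'
from ik import *
q,R0=cur();print(R0.T@Z*25/25*.18/.025)
p=lane(-.005,.08,.075);e=np.radians(46);R=frame(Ly,np.cos(e)*Lx-np.sin(e)*Z)
x,f=ik(p+.2*Z,R,[.02,-.7,-.8,.8,.14,-.14]);print(x.round(2),abs(f).max())
x,f=ik(p,R,x);print(x.round(2),abs(f).max())
E
python3 -m jog '[[0.1,0,-0.1,0,0,0],[0.4,0,-0.4,0,0,0],[1,0,-0.9,0,0,0],[1.7,0,-1.6,0,0,0],[2.5,0,-2.4,0,0,0],[3.4,0,-3.3,0,0,0],[4.2,0,-4.1,0,0,0],[4.8,0,-4.7,0,0,0]]' -
python3 - <<'E'
from plan import *
p=lane(-.005,.08,.075);e=np.radians(46);R=frame(Ly,np.cos(e)*Lx-np.sin(e)*Z)
delta(p+.2*Z,R)
E
```

```text
[ 5.17721069  0.03131464 -5.00354962]
[ 0.02 -0.74 -0.74  0.81  0.13 -0.14] 2.3031264395623193e-12
[ 0.02 -0.64 -1.04  0.41  0.13 -0.14] 2.7892311238453256e-09
time: 15.0
tool_pos: [0.5639, -0.0368, 0.1996]
ee_rot: [-0.275, 0.649, 0.653, 0.277]
wrist_force: [0.7, -0.3, -1.8]
grip_width: 0.552
delta [8.28 2.45 4.24] [  0.42 -12.54 -22.12] |mm| 241 |deg| 127
```

```bash
python3 -m jog '[[0.2,0.1,0,0,-0.2,-0.3],[0.6,0.2,0.1,0,-0.5,-0.9],[1.1,0.3,0.3,0,-1.1,-1.9],[1.6,0.4,0.5,0,-1.7,-3],[2.1,0.6,0.8,0.1,-2.3,-4.1],[2.6,0.7,1,0.1,-2.9,-5.2],[3.1,0.9,1.3,0.1,-3.5,-6.3],[3.6,1,1.6,0.1,-4.1,-7.3]]' -
python3 - <<'E'
from plan import *
p=lane(-.005,.08,.075);e=np.radians(46);R=frame(Ly,np.cos(e)*Lx-np.sin(e)*Z)
delta(p+.2*Z,R)
E
```

```text
time: 15.67
tool_pos: [0.5885, 0.0558, 0.2333]
ee_rot: [-0.058, 0.448, 0.863, 0.228]
wrist_force: [-0.3, -0.8, -1.8]
grip_width: 0.552
delta [3.49 4.23 0.94] [  0.34  -8.38 -14.78] |mm| 139 |deg| 85
```

```bash
python3 -m jog '[[0.4,0.4,0.1,0,-0.5,-0.9],[0.8,0.9,0.2,0,-1.1,-1.9],[1.2,1.4,0.3,0.1,-1.7,-3],[1.6,1.9,0.4,0.1,-2.3,-4.1],[2,2.4,0.5,0.1,-2.9,-5.2],[2.4,2.9,0.6,0.2,-3.5,-6.3],[2.8,3.4,0.7,0.2,-4.1,-7.3],[3.1,3.8,0.8,0.2,-4.6,-8.1]]' -
python3 - <<'E'
from plan import *
p=lane(-.005,.08,.075);e=np.radians(46);R=frame(Ly,np.cos(e)*Lx-np.sin(e)*Z)
delta(p+.2*Z,R)
E
```

```text
time: 16.33
tool_pos: [0.6207, 0.1702, 0.2721]
ee_rot: [0.189, 0.159, 0.96, 0.135]
wrist_force: [0.2, 0.9, -2.7]
grip_width: 0.553
delta [0.05 0.56 0.05] [ 0.15 -3.8  -6.68] |mm| 14 |deg| 38
```

```bash
python3 -m jog '[[0,0.1,0,0,-0.6,-1],[0,0.2,0,0,-1.2,-2],[0,0.3,0,0.1,-1.8,-3.1],[0,0.4,0,0.1,-2.4,-4.2],[0,0.5,0,0.1,-3,-5.2],[0,0.5,0,0.1,-3.4,-6],[0,0.56,0,0.15,-3.7,-6.5],[0,0.56,0,0.15,-3.8,-6.68]]' -
python3 - <<'E'
from plan import *
p=lane(-.005,.08,.075);e=np.radians(46);R=frame(Ly,np.cos(e)*Lx-np.sin(e)*Z)
delta(p+.2*Z,R);snap('scene','s10',(320,40,520,240),3.5)
snap('top','t10',(140,60,340,220),3.5)
E
```

```text
time: 17.0
tool_pos: [0.6236, 0.1819, 0.2746]
ee_rot: [0.371, -0.1, 0.922, 0.041]
wrist_force: [-0.3, -0.3, -1.1]
grip_width: 0.555
delta [-0.03  0.07  0.01] [-0.   -0.04 -0.03] |mm| 2 |deg| 0
```

View pics/s10.png

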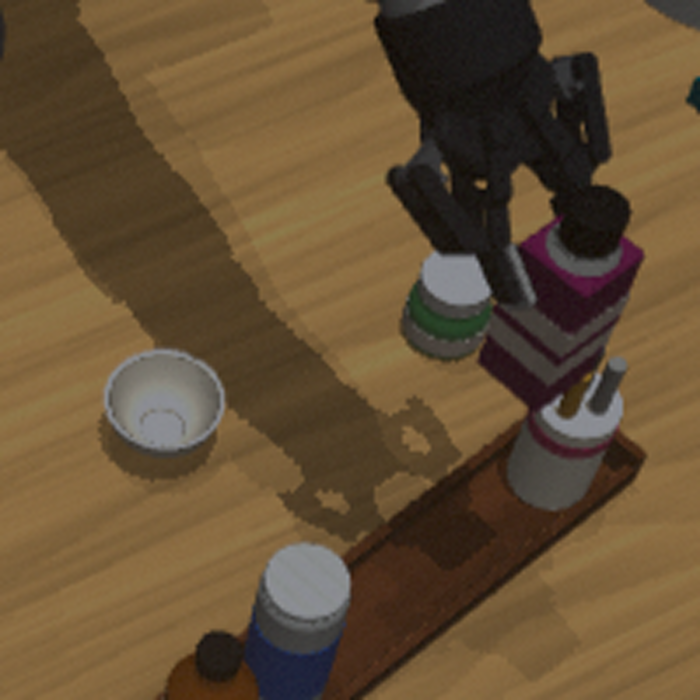

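View pics/t10.png

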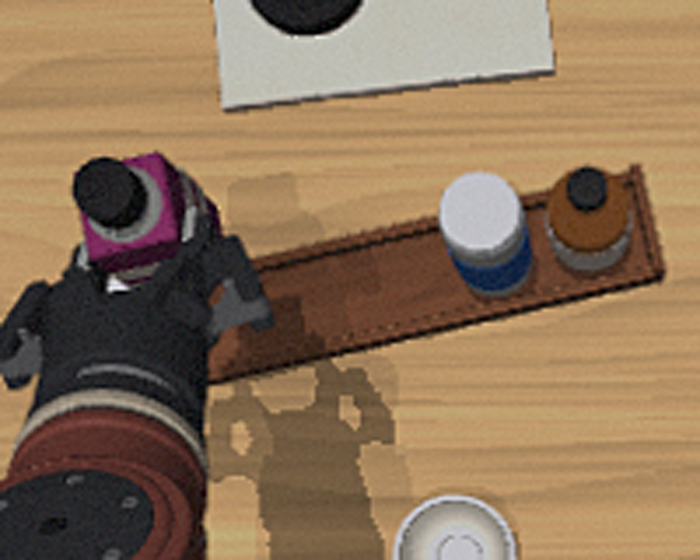

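```bash
cat >> h.py <<'E'
def tri(u1,u2):
    c1,d1=ray('top',u1);c2,d2=ray('scene',u2);A=np.c_[d1,-d2];t=np.linalg.lstsq(A,c2-c1,rcond=None)[0]
    a,b=c1+d1*t[0],c2+d2*t[1];return (a+b)/2,np.linalg.norm(a-b)
E
python3 - <<'E'
from plan import *
p,R=cur()
for a,b in [((260,320),(405,190)),((12,365),(605,145)),((225,270),(520,295)),]:
    X,e=tri(np.array(a)/3.5+[140,60],np.array(b)/3.5+[320,40])
    print(X.round(3),e.round(3),'tool',(R.T@(X-p)).round(3),'lane xy',[(X-lane(0,0,0))@Lx,(X-lane(0,0,0))@Ly])
E
```

```text
[0.566 0.111 0.328] 0.003 tool [ 0.015 -0.057 -0.088] lane xy [np.float64(-0.07745108718336421), np.float64(0.021429586034808126)]
[0.555 0.258 0.277] 0.01 tool [ 0.035  0.09  -0.036] lane xy [np.float64(-0.05569756402926768), np.float64(0.1676071543537976)]
[0.612 0.156 0.261] 0.026 tool [ 0.022 -0.023 -0.002] lane xy [np.float64(-0.023079426070578158), np.float64(0.055413579525568926)]
```

```bash
cat >> plan.py <<'E'
def tolane(X):
    v=np.array(X)-L0;return np.array([v@Lx,v@Ly,v[2]]).round(4)
E
python3 - <<'E'
from plan import *
p,R=cur();print('tcp',tolane(p))
for c,u in (('top',(172,114.3)),('scene',(488.6,101.2))): print(tolane(at(c,u,.3456)))
X,e=tri((172,114.3),(488.6,101.2));print(tolane(X),e)
p=lane(-.005,.07,.075);e=np.radians(46);R=frame(Ly,np.cos(e)*Lx-np.sin(e)*Z)
delta(p+.02*Z,R)
E
```

```text
tcp [-0.0054  0.0779  0.2752]
[-0.0032  0.0739  0.3456]
[0.0033 0.0705 0.3456]
[-1.000e-04  7.650e-02  3.378e-01] 0.0011528207028094508
delta [ 4.97 -0.34  5.22] [-0.   -0.05 -0.06] |mm| 180 |deg| 0
```

```bash
python3 -m jog '[[0.1,-0.1,0.1,0,0,0],[0.4,-0.2,0.4,0,0,0],[0.9,-0.3,0.9,0,0,0],[1.6,-0.34,1.6,0,0,0],[2.3,-0.34,2.4,0,0,0],[3,-0.34,3.2,0,0,0],[3.5,-0.34,3.7,0,0,0],[3.8,-0.34,4,0,0,0]]' -
python3 - <<'E'
from plan import *
p=lane(-.005,.07,.075);e=np.radians(46);R=frame(Ly,np.cos(e)*Lx-np.sin(e)*Z)
delta(p+.01*Z,R);snap('scene','s11',(380,80,520,220),5)
E
```

```text
time: 17.77
tool_pos: [0.6253, 0.173, 0.1333]
ee_rot: [0.368, -0.098, 0.924, 0.042]
wrist_force: [0.6, -0.1, -1.6]
grip_width: 0.552
delta [1.31 0.02 1.43] [-0.01 -0.1  -0.08] |mm| 48 |deg| 1
```

View pics/s11.png

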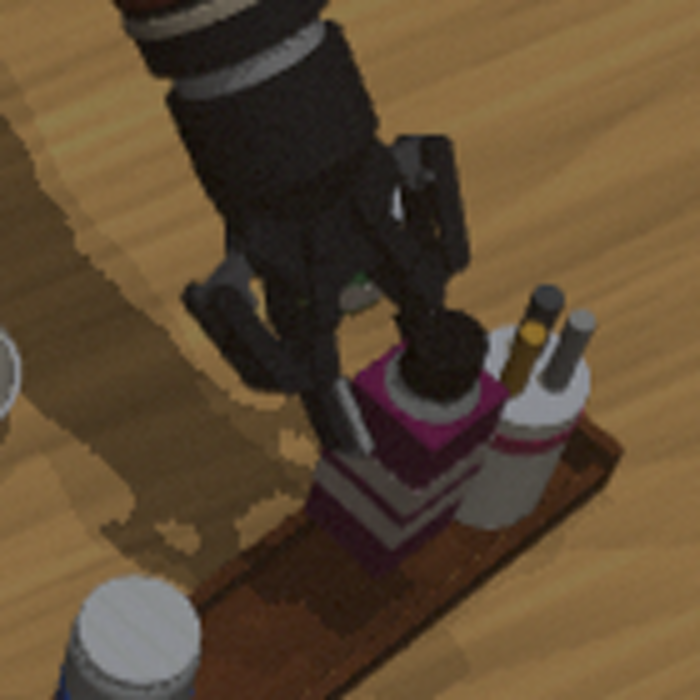

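```bash
python3 -m jog '[[0.1,0,0.1,0,0,0],[0.3,0,0.3,0,0,0],[0.5,0,0.6,0,0,0],[0.7,0,0.8,0,0,0],[0.9,0,1,0,-0.1,-0.1],[1.1,0,1.2,0,-0.1,-0.1],[1.2,0,1.3,0,-0.1,-0.1],[1.2,0,1.3,0,-0.1,-0.1]]' -
python3 - <<'E'
from plan import *
p=lane(-.005,.07,.075);e=np.radians(46);R=frame(Ly,np.cos(e)*Lx-np.sin(e)*Z)
delta(p,R);snap('scene','s12',(380,80,520,220),5)
E
```

```text
time: 18.48
tool_pos: [0.6272, 0.1738, 0.0926]
ee_rot: [0.374, -0.102, 0.921, 0.04]
wrist_force: [-0.5, 0.6, -1.1]
grip_width: 0.551
delta [0.52 0.02 0.47] [-0.01  0.04  0.03] |mm| 18 |deg| 0
```

View pics/s12.png

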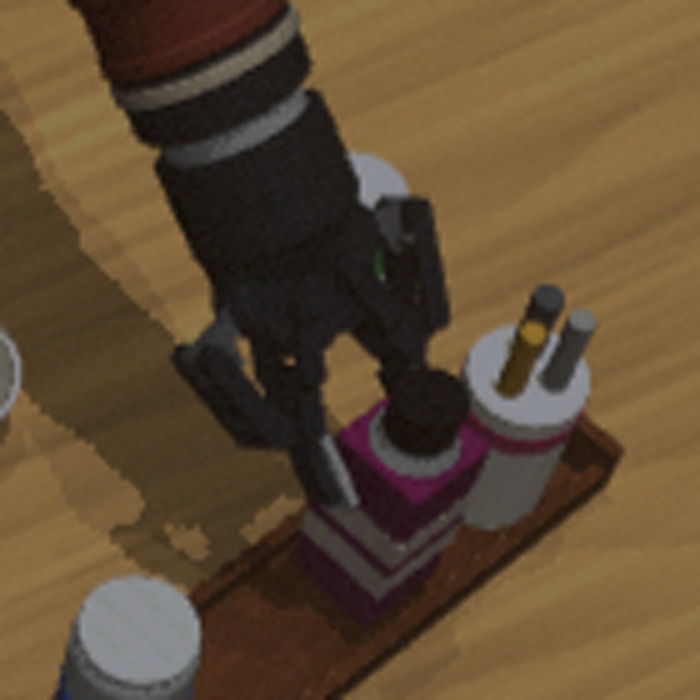

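```bash
python3 -m jog '[[0.06,0,0.06,0,0,0],[0.13,0,0.13,0,0,0],[0.2,0,0.2,0,0,0],[0.27,0,0.26,0,0,0],[0.33,0,0.32,0,0,0],[0.38,0,0.37,0,0,0],[0.4,0,0.39,0,0,0],[0.4,0,0.39,0,0,0]]' -
python3 -m jog '[[0.03,0,0.03,0,0,0],[0.05,0,0.05,0,0,0],[0.06,0,0.06,0,0,0],[0.06,0,0.06,0,0,0],[0.06,0,0.06,0,0,0],[0.06,0,0.06,0,0,0],[0.06,0,0.06,0,0,0],[0.06,0,0.06,0,0,0]]' -
```

```text
time: 19.2
tool_pos: [0.6273, 0.1736, 0.0797]
ee_rot: [0.375, -0.103, 0.921, 0.04]
wrist_force: [-0.6, -0.1, -1.6]
grip_width: 0.545
time: 19.87
tool_pos: [0.6275, 0.1737, 0.0781]
ee_rot: [0.375, -0.103, 0.92, 0.04]
wrist_force: [0.6, -0.5, -2.4]
grip_width: 0.548
```

```bash
python3 -m jog '[[0.03,0,0.03,0,0,0],[0.05,0,0.05,0,0,0],[0.06,0,0.06,0,0,0],[0.06,0,0.06,0,0,0],[0.06,0,0.06,0,0,0],[0.06,0,0.06,0,0,0],[0.06,0,0.06,0,0,0],[0.06,0,0.06,0,0,0]]' -
```

```text
time: 20.53
tool_pos: [0.628, 0.1737, 0.0768]
ee_rot: [0.376, -0.103, 0.92, 0.04]
wrist_force: [-1.7, -0.4, 5.2]
grip_width: 0.551
```

```bash
python3 - <<'E'
from plan import *
p,R=cur();print(tolane(p),'elev',np.degrees(np.arcsin(-R[2,2])),'y_z',np.degrees(R[2,1]),np.degrees(np.arctan2(R[1,1],R[0,1]))-90-np.degrees(a))
snap('scene','s13',(380,80,520,220),5);snap('top','t13',(140,90,260,190),6)
E
```

```text
[-0.0032  0.0693  0.0768] elev 45.59380554913634 y_z -0.18229461475611197 0.09906882046805343
```

View pics/s13.png

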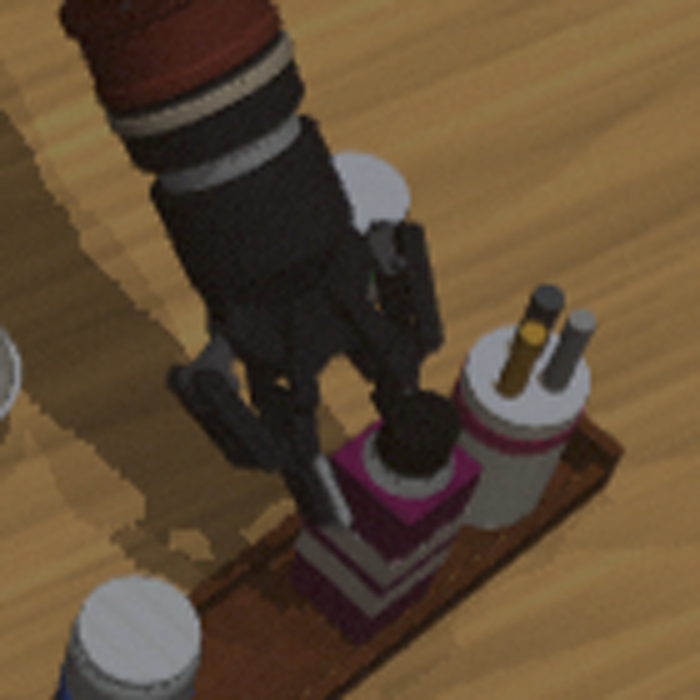

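View pics/t13.png

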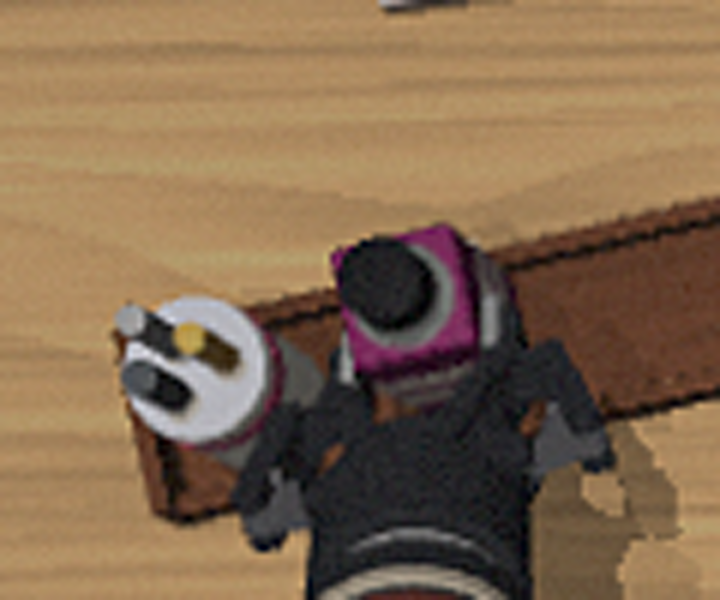

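```bash
python3 - <<'E'
from plan import *
for c,u in (('top',(204.2,137.2)),('scene',(464,163.5))): print(tolane(at(c,u,.146)))
E
```

```text
[-0.0009  0.0683  0.146 ]
[0.0035 0.07   0.146 ]
```

```bash
python3 -m jog '[[0,0,0,0,0,0],[0,0,0,0,0,0],[0,0,0,0,0,0],[0,0,0,0,0,0],[0,0,0,0,0,0],[0,0,0,0,0,0],[0,0,0,0,0,0],[0,0,0,0,0,0]]' 0.42
python3 -m jog '[[0,0,-0.1,0,0,0],[0,0,-0.3,0,0,0],[0,0,-0.6,0,0,0],[0,0,-1,0,0,0],[0,0,-1.5,0,0,0],[0,0,-2,0,0,0],[0,0,-2.5,0,0,0],[0,0,-3,0,0,0]]' -
python3 - <<'E'
from plan import *
snap('scene','s14',(380,80,520,220),5)
E
```

```text
time: 21.3
tool_pos: [0.6274, 0.1736, 0.0758]
ee_rot: [0.375, -0.103, 0.92, 0.04]
wrist_force: [-0.3, -0.4, 0.7]
grip_width: 0.715
time: 21.97
tool_pos: [0.5972, 0.1688, 0.1093]
ee_rot: [0.375, -0.102, 0.921, 0.039]
wrist_force: [0.3, 0.3, 0.4]
grip_width: 0.711
```

View pics/s14.png

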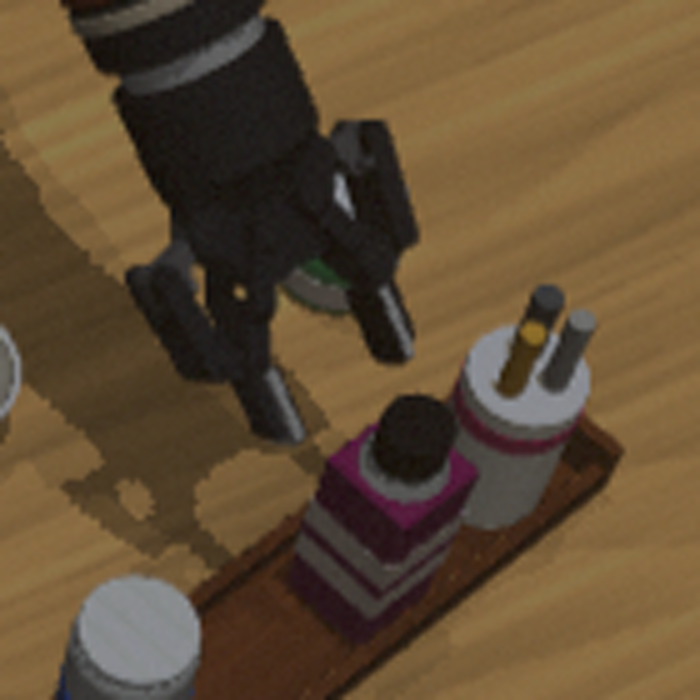

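The plum tin stands upright and free in the lane at crop (390,520), with the punch pot untouched. Now the teal tin.

```bash
cat >> plan.py <<'E'
def tealpick():
    yw=-2.0045
    return laid(np.array([np.cos(yw),np.sin(yw)]),[.5617,-.1847],.080,46,.037)
E
python3 - <<'E'
from ik import *
p,R=tealpick();print(p)
q=p-.1*R[:,2]
for v in (q+.1*Z,q,p):
    x,f=ik(v,R,[-.98,.52,.01,1.54,.65,.86]);print(v.round(3),x.round(2),abs(f).max())
E
python3 -m jog '[[-0.4,0,-0.6,0,0,0],[-0.9,0,-1.4,0,0,0],[-1.5,0,-2.2,0,0,0],[-2.1,0,-3,0,0,0],[-2.7,0,-3.6,0,0,0],[-3.2,0,-4,0,0,0],[-3.6,0,-4.3,0,0,0],[-3.8,0,-4.4,0,0,0]]' 1
python3 - <<'E'
from plan import *
p,R=tealpick();q=p-.1*R[:,2]+.1*Z
delta(q,R)
E
```

```text
[ 0.53382478 -0.24489118  0.02380149]
[ 0.504 -0.31   0.193] [-1.08  0.51  0.3   1.93  0.61  0.74] 6.106226635438361e-15
[ 0.504 -0.31   0.093] [-1.08  0.57  0.2   1.76  0.61  0.74] 7.439604488013174e-13
[ 0.534 -0.245  0.024] [-0.99  0.54  0.03  1.56  0.66  0.84] 2.220446049250313e-15
time: 22.68
tool_pos: [0.5995, 0.1706, 0.2577]
ee_rot: [0.372, -0.103, 0.922, 0.039]
wrist_force: [-0.8, -0.5, 0.7]
grip_width: 0.998
delta [  7.57 -17.92  -3.58] [-0.54  9.5  27.11] |mm| 494 |deg| 144
```

```bash
python3 -m jog '[[0.3,-0.6,-0.1,0,0.4,1],[0.6,-1.4,-0.3,0,0.8,2.2],[0.9,-2.2,-0.4,-0.1,1.2,3.4],[1.2,-3,-0.6,-0.1,1.6,4.6],[1.6,-3.8,-0.8,-0.1,2,5.8],[1.9,-4.6,-0.9,-0.1,2.4,7],[2.2,-5.4,-1.1,-0.2,2.8,8.2],[2.5,-6.1,-1.2,-0.2,3.2,9.2]]' -
python3 - <<'E'
from plan import *
p,R=tealpick();q=p-.1*R[:,2]+.1*Z
delta(q,R)
E
```

```text
time: 23.35
tool_pos: [0.5673, 0.006, 0.2337]
ee_rot: [0.195, 0.26, 0.929, 0.174]
wrist_force: [0.5, -0.1, 0.5]
grip_width: 1.002
delta [ -4.52 -11.91  -2.58] [-0.35  6.24 17.84] |mm| 325 |deg| 95
```

```bash
python3 -m jog '[[-0.3,-0.8,-0.2,0,0.4,1.1],[-0.6,-1.6,-0.3,0,0.8,2.3],[-0.9,-2.4,-0.5,-0.1,1.2,3.5],[-1.2,-3.2,-0.7,-0.1,1.6,4.7],[-1.5,-4,-0.9,-0.1,2,5.9],[-1.8,-4.8,-1,-0.1,2.5,7.1],[-2.1,-5.6,-1.2,-0.2,2.9,8.3],[-2.4,-6.4,-1.4,-0.2,3.3,9.5]]' -
python3 - <<'E'
from plan import *
p,R=tealpick();q=p-.1*R[:,2]+.1*Z
delta(q,R)
E
```

```text
time: 24.02
tool_pos: [0.5331, -0.1635, 0.2121]
ee_rot: [-0.021, 0.582, 0.763, 0.28]
wrist_force: [0.5, 0.1, 0.3]
grip_width: 1.002
delta [-5.03 -2.33 -2.37] [-0.15  2.92  8.35] |mm| 151 |deg| 44
```

```bash
python3 -m jog '[[-0.7,-0.3,-0.3,0,0.4,1.1],[-1.4,-0.6,-0.6,0,0.8,2.3],[-2.1,-1,-1,-0.1,1.2,3.5],[-2.8,-1.3,-1.3,-0.1,1.6,4.7],[-3.5,-1.6,-1.6,-0.1,2,5.9],[-4.2,-1.9,-2,-0.1,2.5,7],[-4.8,-2.2,-2.3,-0.1,2.8,8],[-5.03,-2.33,-2.37,-0.15,2.92,8.35]]' -
python3 - <<'E'
from plan import *
p,R=tealpick();q=p-.1*R[:,2]
delta(q,R);delta(p,R);snap('scene','s15',(140,110,340,310),3.5)
E
```

```text
time: 24.68
tool_pos: [0.5035, -0.3115, 0.1925]
ee_rot: [-0.211, 0.776, 0.495, 0.329]
wrist_force: [0.3, 0.4, -0.2]
grip_width: 1.001
delta [-2.82 -0.02  2.79] [ 0.01  0.   -0.03] |mm| 99 |deg| 0
delta [-2.82 -0.02  6.79] [ 0.01  0.   -0.03] |mm| 184 |deg| 0
```

View pics/s15.png

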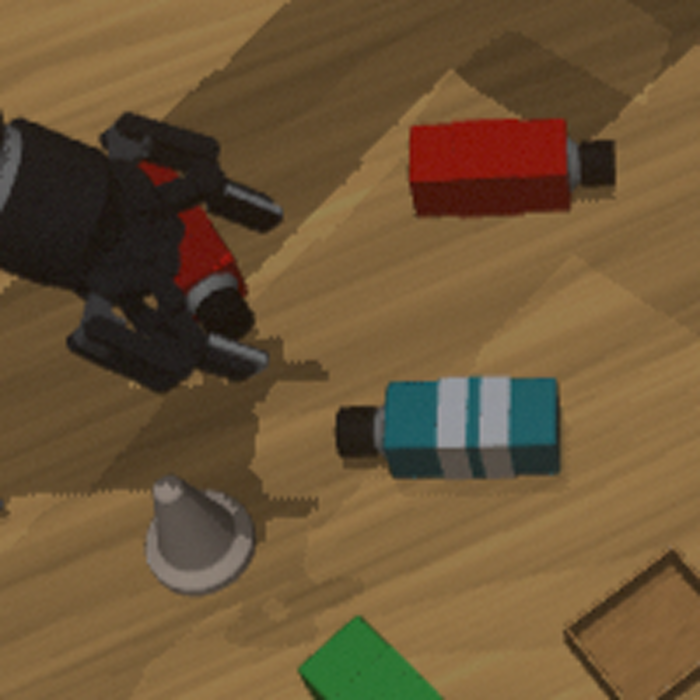

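```bash
python3 - <<'E'
from fit import *
B=[[0,-.024,.048],[0,.024,.048],[.108,.024,.048],[.108,-.024,.048]]
print(((proj('scene',T([.5617,-.1847,-2.0045],B))-[140,110])*3.5).round())
E
python3 -m jog '[[-0.2,0,0.2,0,0,0],[-0.6,0,0.6,0,0,0],[-1.1,0,1.1,0,0,0],[-1.6,0,1.6,0,0,0],[-2.1,0,2.1,0,0,0],[-2.5,0,2.5,0,0,0],[-2.75,0,2.7,0,0,0],[-2.82,0,2.79,0,0,0]]' -
```

```text
[[551. 371.]
 [551. 440.]
 [377. 446.]
 [381. 377.]]
time: 25.4
tool_pos: [0.5052, -0.3073, 0.0942]
ee_rot: [-0.21, 0.775, 0.498, 0.329]
wrist_force: [-0.4, -0.5, -0.3]
grip_width: 0.999
```

```bash
python3 - <<'E'
from plan import *
p,R=tealpick();delta(p,R)
E
python3 -m jog '[[0,0,0.3,0,0,0],[0,0,0.8,0,0,0],[0,0,1.5,0,0,0],[0,0,2.2,0,0,0],[0,0,2.9,0,0,0],[0,0,3.4,0,0,0],[0,0,3.7,0,0,0],[0,0,3.85,0,0,0]]' -
python3 - <<'E'
from plan import *
p,R=tealpick();delta(p,R);snap('scene','s16',(180,170,340,290),4)
E
```

```text
delta [-0.11 -0.01  3.93] [-0.02  0.02  0.06] |mm| 98 |deg| 0
time: 26.07
tool_pos: [0.5346, -0.2448, 0.0281]
ee_rot: [-0.209, 0.775, 0.498, 0.329]
wrist_force: [0.5, 0.1, -0.2]
grip_width: 0.999
delta [-0.14 -0.03  0.11] [-0.01  0.02  0.06] |mm| 4 |deg| 0
```

View pics/s16.png

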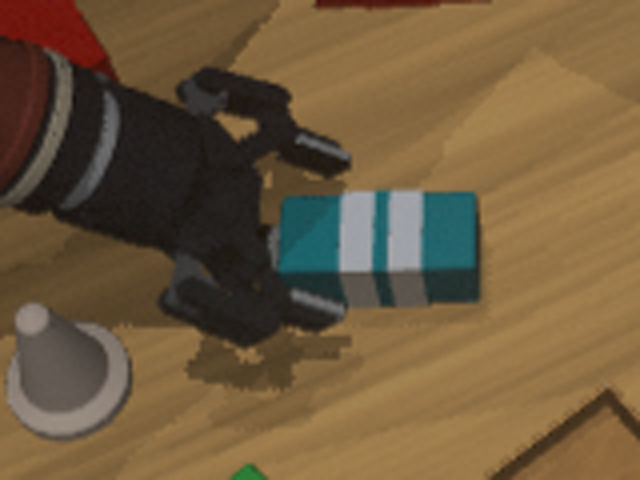

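The fingers straddle the teal tin between the cap and the first band. Closing.

```bash
python3 -m jog '[[0,0,0,0,0,0],[0,0,0,0,0,0],[0,0,0,0,0,0],[0,0,0,0,0,0],[0,0,0,0,0,0],[0,0,0,0,0,0],[0,0,0,0,0,0],[0,0,0,0,0,0]]' -1
python3 - <<'E'
from plan import *
p,R=cur();print(p,np.degrees(np.arccos(-R[2,2])),np.degrees(np.arctan2(R[1,1],R[0,1])),(R.T@Z*.18/.025).round(2))
snap('scene','s17',(180,170,340,290),4)
E
```

```text
time: 26.78
tool_pos: [0.5346, -0.247, 0.0293]
ee_rot: [-0.208, 0.775, 0.498, 0.329]
wrist_force: [-1.2, -4.9, 6.2]
grip_width: 0.551
[ 0.53461174 -0.2469536   0.02933378] 45.81982727315275 -24.71084307095753 [ 5.16  0.04 -5.02]
```

View pics/s17.png

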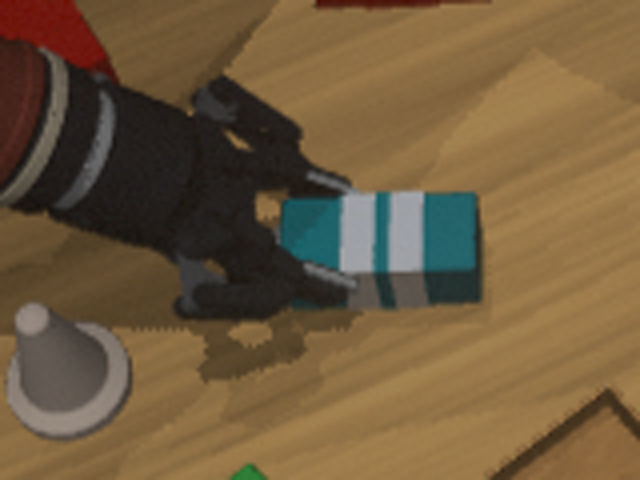

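```bash
python3 -m jog '[[0.1,0,-0.1,0,0,0],[0.4,0,-0.4,0,0,0],[1,0,-1,0,0,0],[1.7,0,-1.7,0,0,0],[2.6,0,-2.5,0,0,0],[3.5,0,-3.4,0,0,0],[4.3,0,-4.2,0,0,0],[4.9,0,-4.8,0,0,0]]' -
cat >> plan.py <<'E'
def tealplace(y=-.025,x=-.005):
    e=np.radians(45.8)  # tin upright: tool elevation = lean at the pick
    return lane(x,y,.076), frame(Ly,np.sin(np.radians(90-e*180/np.pi))*Lx-np.cos(np.radians(90-e*180/np.pi))*Z)
E
python3 - <<'E'
from ik import *
p,R=tealplace();print(R.round(3),np.degrees(np.arcsin(-R[2,2])))
x,f=ik(p+.2*Z,R,[-.18,-.74,-.76,.79,.28,-.29]);print(x.round(2),abs(f).max())
x,f=ik(p,R,x);print(x.round(2),abs(f).max())
delta(p+.2*Z,R)
E
```

```text
time: 27.5
tool_pos: [0.5336, -0.2465, 0.2033]
ee_rot: [-0.208, 0.775, 0.498, 0.329]
wrist_force: [-0.1, -0.8, -1.9]
grip_width: 0.554
[[-0.7   -0.217  0.68 ]
 [-0.156  0.976  0.152]
 [-0.697  0.    -0.717]] 45.800000000000004
[-0.22 -0.71 -0.71  0.85  0.3  -0.32] 2.040063604158426e-11
[-0.22 -0.62 -1.02  0.45  0.3  -0.32] 7.632592474715592e-13
delta [11.71 -1.34  7.86] [  0.41  -9.43 -27.03] |mm| 354 |deg| 143
```

```bash
python3 -m jog '[[0.4,0,0,0,-0.2,-0.5],[1,-0.1,0.1,0,-0.5,-1.4],[1.7,-0.1,0.3,0,-0.9,-2.5],[2.4,-0.2,0.5,0,-1.3,-3.7],[3.1,-0.2,0.8,0.1,-1.7,-4.9],[3.8,-0.3,1,0.1,-2.1,-6.1],[4.4,-0.3,1.3,0.1,-2.5,-7.3],[5,-0.4,1.5,0.1,-2.9,-8.4]]' -
python3 - <<'E'
from plan import *
p,R=tealplace();delta(p+.2*Z,R)
E
```

```text
time: 28.17
tool_pos: [0.5719, -0.1374, 0.2644]
ee_rot: [-0.016, 0.577, 0.767, 0.281]
wrist_force: [-0.9, 0.0, -2.1]
grip_width: 0.554
delta [6.82 4.4  4.44] [  0.34  -6.49 -18.59] |mm| 231 |deg| 98
```

```bash
python3 -m jog '[[0.4,0.3,0.3,0,-0.4,-1.2],[0.9,0.6,0.6,0,-0.8,-2.4],[1.4,0.9,0.9,0.1,-1.3,-3.6],[1.9,1.2,1.2,0.1,-1.7,-4.8],[2.4,1.5,1.5,0.1,-2.1,-6],[2.9,1.8,1.9,0.1,-2.5,-7.2],[3.4,2.2,2.2,0.2,-2.9,-8.4],[3.9,2.5,2.5,0.2,-3.3,-9.5]]' -
python3 - <<'E'
from plan import *
p,R=tealplace();delta(p+.2*Z,R)
E
```

```text
time: 28.83
tool_pos: [0.6142, -0.013, 0.2717]
ee_rot: [0.2, 0.254, 0.93, 0.174]
wrist_force: [0.2, -0.5, -2.7]
grip_width: 0.55
delta [0.97 3.65 1.29] [ 0.16 -3.21 -9.09] |mm| 100 |deg| 48
```

```bash
python3 -m jog '[[0.1,0.4,0.1,0,-0.4,-1.1],[0.2,0.9,0.3,0,-0.9,-2.4],[0.4,1.4,0.5,0.1,-1.3,-3.7],[0.5,1.9,0.7,0.1,-1.8,-5],[0.7,2.4,0.9,0.1,-2.2,-6.3],[0.8,2.9,1,0.1,-2.6,-7.4],[0.9,3.4,1.2,0.15,-3,-8.5],[0.97,3.65,1.29,0.16,-3.21,-9.09]]' -
python3 -m jog '[[0,0,0,0,0,0],[0,0,0,0,0,0],[0,0,0,0,0,0],[0,0,0,0,0,0],[0,0,0,0,0,0],[0,0,0,0,0,0],[0,0,0,0,0,0],[0,0,0,0,0,0]]' -
python3 - <<'E'
from plan import *
p,R=tealplace();delta(p+.2*Z,R);snap('scene','s18',(320,40,520,240),3.5)
snap('top','t18',(140,60,340,220),3.5);q,_=cur();print(tolane(q))
E
```

```text
time: 29.5
tool_pos: [0.6464, 0.0816, 0.275]
ee_rot: [0.374, -0.102, 0.921, 0.041]
wrist_force: [-0.0, -0.0, -2.6]
grip_width: 0.548
time: 30.17
tool_pos: [0.6472, 0.0796, 0.2754]
ee_rot: [0.373, -0.099, 0.922, 0.042]
wrist_force: [-0.5, -0.1, -2.1]
grip_width: 0.551
delta [-0.01  0.07 -0.02] [-0.01 -0.02 -0.06] |mm| 2 |deg| 0
[-0.0048 -0.0266  0.2755]
```

View pics/s18.png

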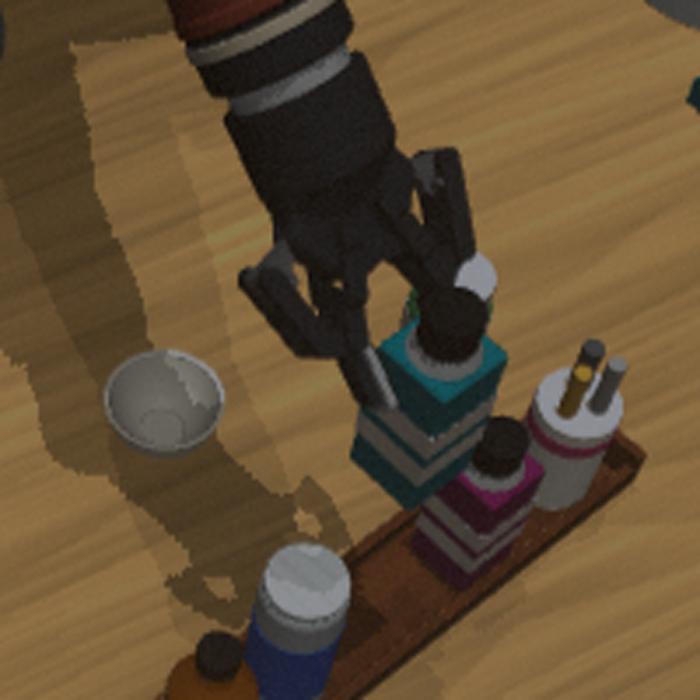

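View pics/t18.png

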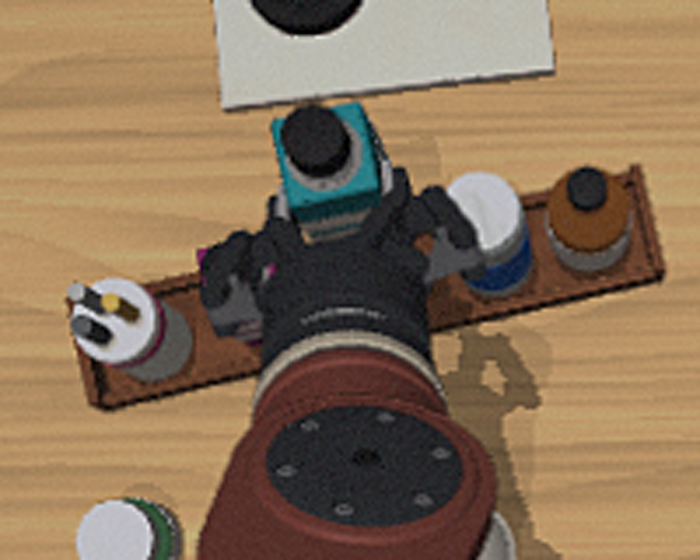

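```bash
python3 - <<'E'
from plan import *
for c,u in (('top',(230.9,99.4)),('scene',(449.1,128.3))): print(tolane(at(c,u,.3455)))
print(tri((230.9,99.4),(449.1,128.3))[1],tolane(tri((230.9,99.4),(449.1,128.3))[0]))
p,R=tealplace(-.009);delta(p+.06*Z,R)
E
```

```text
[-0.0019 -0.0293  0.3455]
[ 0.0009 -0.0269  0.3455]
0.0034744557891507773 [-0.0004 -0.0278  0.3444]
delta [3.9  0.69 4.  ] [-0.01 -0.02 -0.06] |mm| 141 |deg| 0
```

```bash
python3 -m jog '[[0.1,0.2,0.1,0,0,0],[0.3,0.4,0.3,0,0,0],[0.7,0.6,0.7,0,0,0],[1.2,0.69,1.2,0,0,0],[1.8,0.69,1.8,0,0,0],[2.3,0.69,2.4,0,0,0],[2.6,0.69,2.7,0,0,0],[2.8,0.69,2.9,0,0,0]]' -
python3 -m jog '[[0.1,0,0.1,0,0,0],[0.3,0,0.3,0,0,0],[0.5,0,0.5,0,0,0],[0.7,0,0.7,0,0,0],[0.9,0,0.9,0,0,0],[1,0,1,0,0,0],[1.1,0,1.1,0,0,0],[1.1,0,1.1,0,0,0]]' -
python3 - <<'E'
from plan import *
p,R=tealplace(-.009);delta(p,R);snap('scene','s19',(370,90,510,230),5)
snap('top','t19',(160,70,340,210),4);q,_=cur();print(tolane(q))
E
```

```text
time: 30.93
tool_pos: [0.6426, 0.0977, 0.1719]
ee_rot: [0.372, -0.099, 0.922, 0.042]
wrist_force: [-0.6, 0.3, -2.4]
grip_width: 0.554
time: 31.6
tool_pos: [0.6427, 0.097, 0.1348]
ee_rot: [0.373, -0.099, 0.922, 0.042]
wrist_force: [-0.7, 0.7, -2.3]
grip_width: 0.55
delta [ 1.62 -0.02  1.7 ] [-0.   -0.03 -0.06] |mm| 59 |deg| 0
[-0.005  -0.0089  0.136 ]
```

View pics/s19.png

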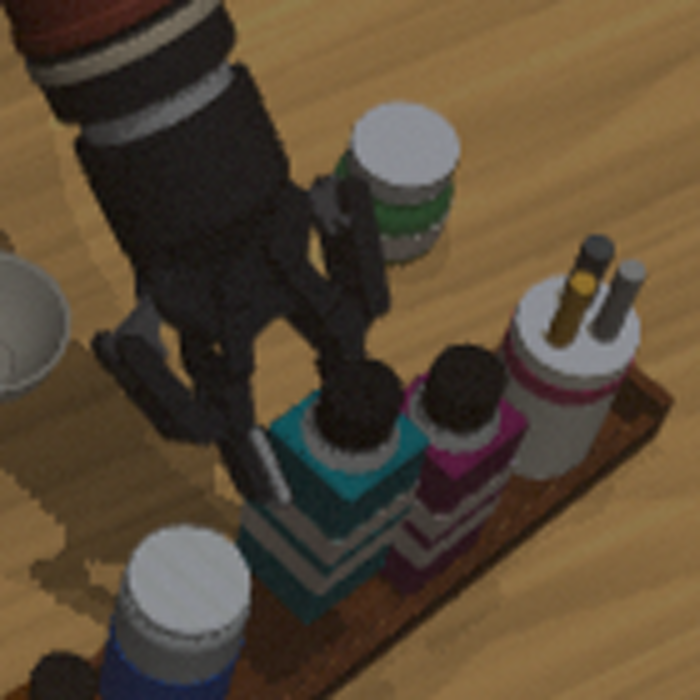

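View pics/t19.png

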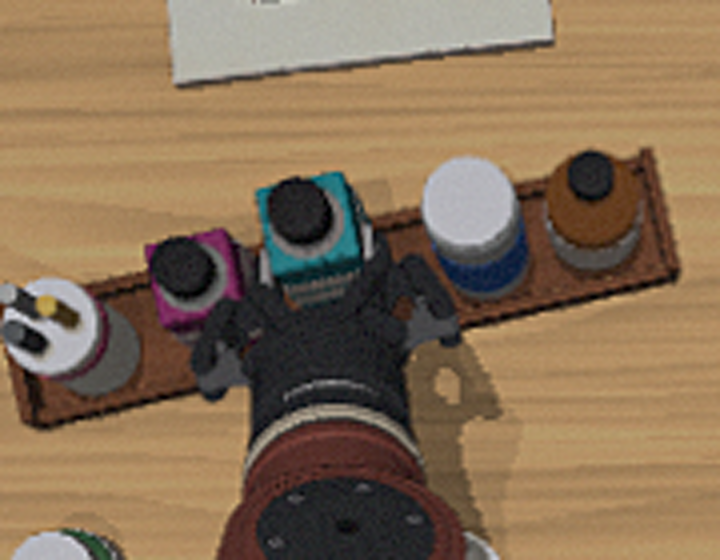

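```bash
python3 -m jog '[[0.1,0,0.1,0,0,0],[0.25,0,0.3,0,0,0],[0.45,0,0.5,0,0,0],[0.65,0,0.7,0,0,0],[0.85,0,0.9,0,0,0],[1,0,1.05,0,0,0],[1.1,0,1.15,0,0,0],[1.15,0,1.2,0,0,0]]' -
python3 - <<'E'
from plan import *
p,R=tealplace(-.009);delta(p,R);snap('scene','s20',(370,90,510,230),5)
snap('top','t20',(160,70,340,210),4);q,_=cur();print(tolane(q))
E
```

```text
time: 32.37
tool_pos: [0.6429, 0.0972, 0.0931]
ee_rot: [0.373, -0.099, 0.922, 0.042]
wrist_force: [0.5, -1.0, -2.2]
grip_width: 0.553
delta [ 0.47 -0.02  0.5 ] [-0.   -0.03 -0.06] |mm| 17 |deg| 0
[-0.005  -0.0086  0.0939]
```

View pics/s20.png

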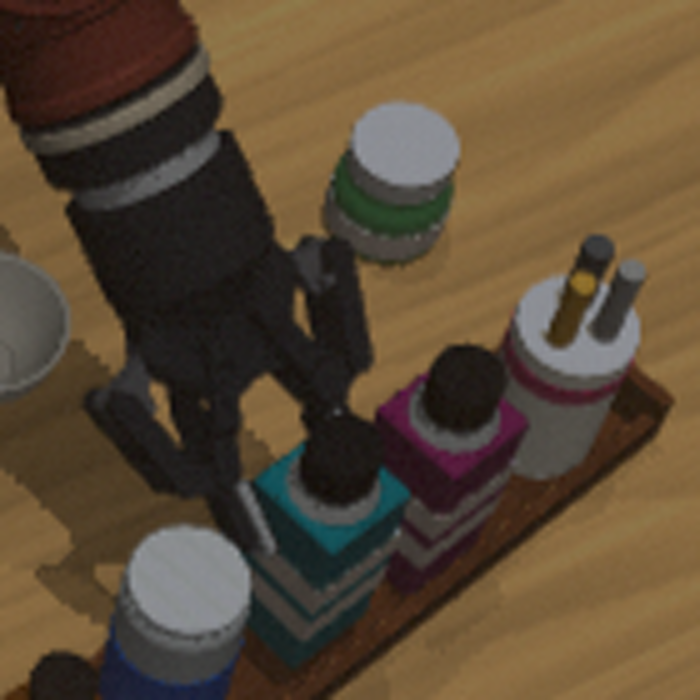

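View pics/t20.png

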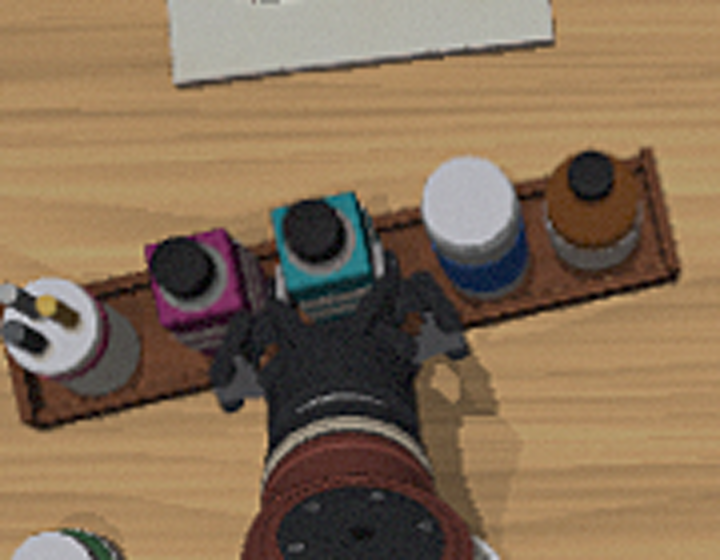

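```bash
python3 -m jog '[[0.06,0,0.06,0,0,0],[0.12,0,0.13,0,0,0],[0.19,0,0.2,0,0,0],[0.26,0,0.27,0,0,0],[0.32,0,0.33,0,0,0],[0.37,0,0.38,0,0,0],[0.4,0,0.41,0,0,0],[0.4,0,0.41,0,0,0]]' -
python3 -m jog '[[0.03,0,0.03,0,0,0],[0.05,0,0.05,0,0,0],[0.06,0,0.06,0,0,0],[0.06,0,0.06,0,0,0],[0.06,0,0.06,0,0,0],[0.06,0,0.06,0,0,0],[0.06,0,0.06,0,0,0],[0.06,0,0.06,0,0,0]]' -
```

```text
time: 33.13
tool_pos: [0.643, 0.0973, 0.0796]
ee_rot: [0.373, -0.099, 0.922, 0.042]
wrist_force: [-0.5, 0.1, -2.4]
grip_width: 0.554
time: 33.8
tool_pos: [0.6432, 0.0972, 0.078]
ee_rot: [0.373, -0.099, 0.921, 0.042]
wrist_force: [0.0, 0.1, -1.9]
grip_width: 0.552
```

```bash
python3 -m jog '[[0.03,0,0.03,0,0,0],[0.05,0,0.05,0,0,0],[0.06,0,0.06,0,0,0],[0.06,0,0.06,0,0,0],[0.06,0,0.06,0,0,0],[0.06,0,0.06,0,0,0],[0.06,0,0.06,0,0,0],[0.06,0,0.06,0,0,0]]' -
```

```text
time: 34.47
tool_pos: [0.6432, 0.0972, 0.0758]
ee_rot: [0.373, -0.099, 0.921, 0.042]
wrist_force: [-0.3, -0.5, -2.3]
grip_width: 0.551
```

```bash
python3 -m jog '[[0.03,0,0.03,0,0,0],[0.04,0,0.04,0,0,0],[0.04,0,0.04,0,0,0],[0.04,0,0.04,0,0,0],[0.04,0,0.04,0,0,0],[0.04,0,0.04,0,0,0],[0.04,0,0.04,0,0,0],[0.04,0,0.04,0,0,0]]' -
```

```text
time: 35.13
tool_pos: [0.6434, 0.0972, 0.0747]
ee_rot: [0.374, -0.099, 0.921, 0.042]
wrist_force: [0.6, -0.2, -0.4]
grip_width: 0.548
```

Contact is starting. One more small step.

```bash
python3 -m jog '[[0.01,0,0.01,0,0,0],[0.02,0,0.02,0,0,0],[0.03,0,0.03,0,0,0],[0.03,0,0.03,0,0,0],[0.03,0,0.03,0,0,0],[0.03,0,0.03,0,0,0],[0.03,0,0.03,0,0,0],[0.03,0,0.03,0,0,0]]' -
python3 - <<'E'
from plan import *
p,R=cur();print(tolane(p),'elev',np.degrees(np.arcsin(-R[2,2])))
snap('scene','s21',(370,90,510,230),5)
E
```

```text
time: 35.8
tool_pos: [0.644, 0.0972, 0.0747]
ee_rot: [0.374, -0.099, 0.921, 0.042]
wrist_force: [-1.4, 0.4, 5.7]
grip_width: 0.549
[-0.0041 -0.0088  0.0747] elev 45.749432272141135
```

View pics/s21.png

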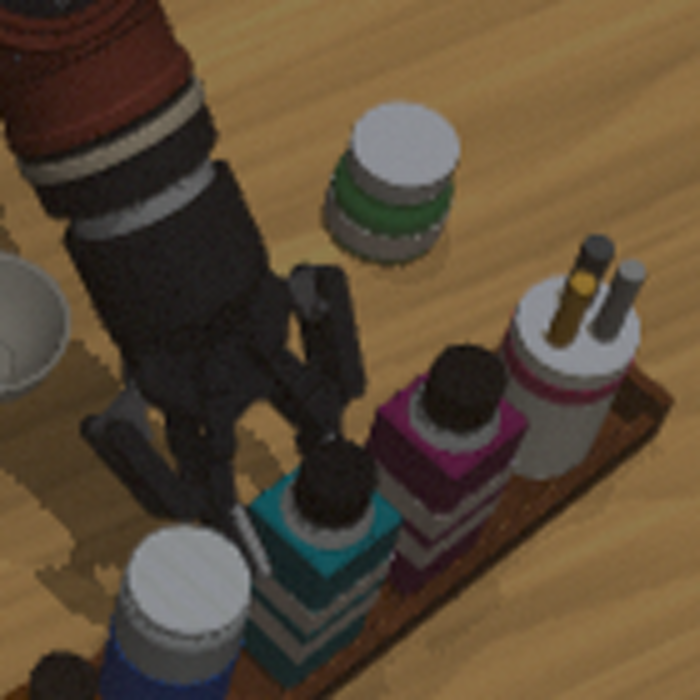

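The tin has been set down, with a clear gap on both sides. Releasing with a small opening and backing out.

```bash
python3 -m jog '[[0,0,0,0,0,0],[0,0,0,0,0,0],[0,0,0,0,0,0],[0,0,0,0,0,0],[0,0,0,0,0,0],[0,0,0,0,0,0],[0,0,0,0,0,0],[0,0,0,0,0,0]]' 0.36
python3 -m jog '[[0,0,-0.1,0,0,0],[0,0,-0.3,0,0,0],[0,0,-0.6,0,0,0],[0,0,-1,0,0,0],[0,0,-1.5,0,0,0],[0,0,-2,0,0,0],[0,0,-2.5,0,0,0],[0,0,-3,0,0,0]]' -
python3 -m jog '[[-0.4,0,-0.6,0,0,0],[-0.9,0,-1.4,0,0,0],[-1.5,0,-2.2,0,0,0],[-2.1,0,-3,0,0,0],[-2.7,0,-3.6,0,0,0],[-3.2,0,-4,0,0,0],[-3.6,0,-4.3,0,0,0],[-3.8,0,-4.4,0,0,0]]' -
python3 - <<'E'
from plan import *
snap('scene','s22');snap('top','t22')
for n,z in dict(bowl=0,cone=0,ring_box=0,flux_jar=0,amber_bottle=.006,spray_can=.006,punch_pot=.006,tin_plum=.006,tin_teal=.006).items():
    for c in ('top','scene'):
        print(n,c,[(round(x['score'],2),at(c,x['at'],z)[:2].round(3)) for x in tip_of(n,c)[:2]])
E
```

```text
time: 36.52
tool_pos: [0.6431, 0.0972, 0.0733]
ee_rot: [0.373, -0.099, 0.921, 0.042]
wrist_force: [-0.1, -0.5, -0.1]
grip_width: 0.678
time: 37.18
tool_pos: [0.6079, 0.0868, 0.1239]
ee_rot: [0.366, -0.1, 0.924, 0.043]
wrist_force: [0.8, -0.4, 0.9]
grip_width: 0.679
time: 37.85
tool_pos: [0.6071, 0.0845, 0.2729]
ee_rot: [0.366, -0.1, 0.924, 0.043]
wrist_force: [-0.2, -0.7, -0.1]
grip_width: 0.677
bowl top [(0.85, array([0.456, 0.038]))]
bowl scene [(0.89, array([0.458, 0.051]))]
cone top [(0.78, array([ 0.527, -0.415])), (0.54, array([0.65 , 0.099]))]
cone scene [(0.67, array([ 0.524, -0.419]))]
ring_box top [(0.64, array([0.466, 0.269])), (0.6, array([ 0.713, -0.181]))]
ring_box scene [(0.67, array([ 0.714, -0.187]))]
flux_jar top [(0.73, array([0.476, 0.27 ]))]
flux_jar scene [(0.64, array([0.468, 0.275]))]
amber_bottle top [(0.85, array([ 0.681, -0.045])), (0.41, array([0.453, 0.047]))]
amber_bottle scene [(0.73, array([ 0.682, -0.045]))]
spray_can top [(0.81, array([0.666, 0.018]))]
spray_can scene [(0.72, array([0.665, 0.021]))]
punch_pot top [(0.55, array([0.613, 0.263]))]
punch_pot scene [(0.75, array([0.62, 0.26])), (0.2, array([ 0.716, -0.188]))]
tin_plum top [(0.58, array([0.627, 0.177]))]
tin_plum scene [(0.83, array([0.632, 0.175]))]
tin_teal top [(0.98, array([0.65 , 0.096])), (0.68, array([ 0.337, -0.201]))]
tin_teal scene [(0.97, array([ 0.334, -0.194])), (0.69, array([ 0.255, -0.369]))]
```

View pics/s22.png

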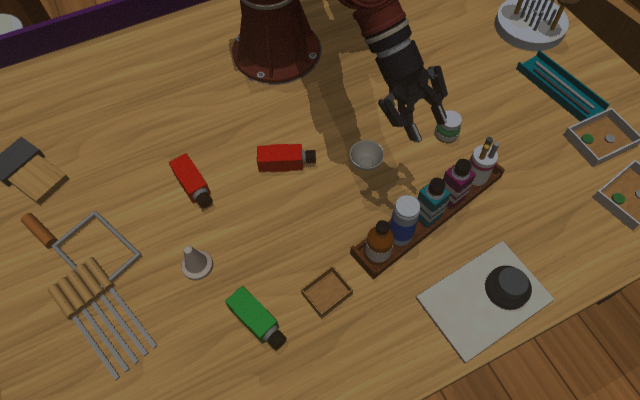

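View pics/t22.png

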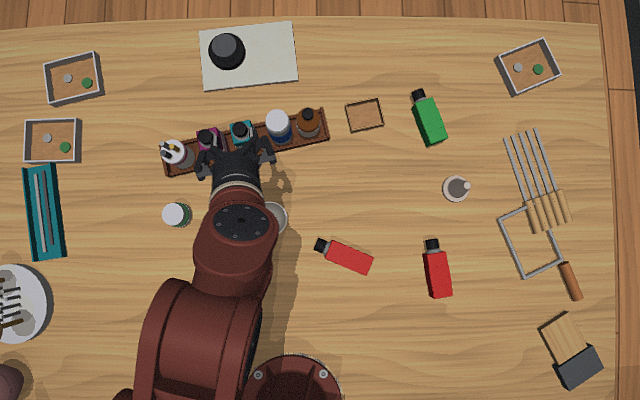

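```bash
python3 - <<'E'
from plan import *
print(tolane([.65,.096,0]),tolane([.6295,.176,0]))
snap('scene','s23',(350,120,520,280),4.5)
E
```

```text
[ 0.0015 -0.0113  0.    ] [-0.0011  0.0713  0.    ]
```

View pics/s23.png

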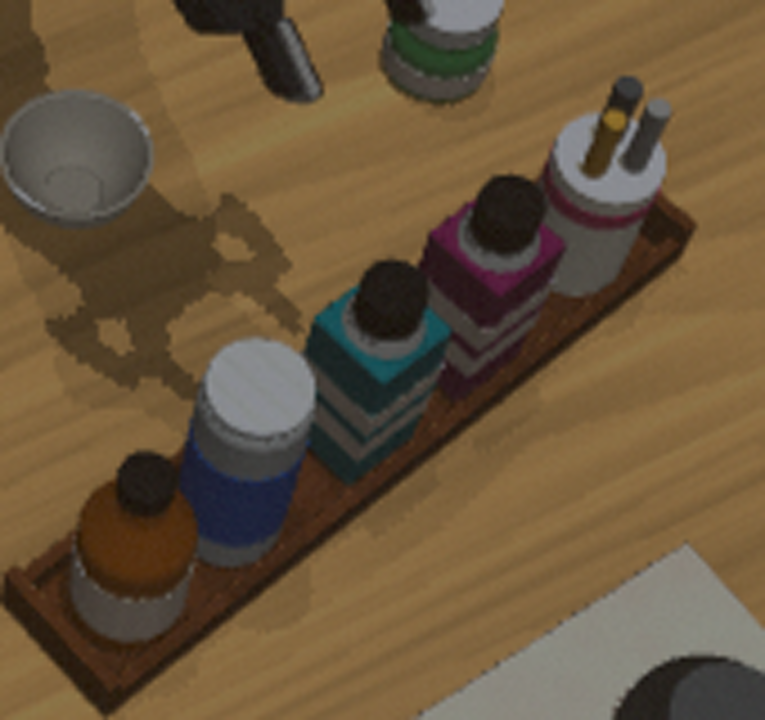

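Both tins stand upright on the lane floor, plum at about (490,290) and teal at (375,380) in the crop. The neighbours haven't moved and the gripper is clear. Handing in.

```bash
python3 -c "
from plant import *
print(job_done())"
```

```text
the job is handed in; nothing more can be done
None
```

Both tins now stand upright and released on the lane floor, and I handed the job in at about 39 s of the 72 s allowed. `job_done()` gives no verdict, so I have only my own checks.

- **What I did:** The arm could not stand the plum tin straight from the steep grasp that fitted beside the spray can. I laid it on the open bench, regripped it leaning about 46° and set it down in the lane by feel. The teal tin went in with the same leaning grasp, set down next to it. Each was lowered until the wrist force changed to about +5 N, then released with a small opening.
- **Tin positions:** In the last check plum was at lane (x, y) ≈ (−1, 71) mm and teal at ≈ (1.5, −11) mm. Both are well inside the ±12 mm centring limit, and both looked upright in the enlarged picture.
- **Neighbours and bystanders:** The neighbours stood upright, and everything was within about 1 cm of its start by the detector, which is its noise level. The top-view bowl reading was 11 mm off because the arm hid part of it; the scene camera put it within 4 mm.
- **What disagreed:**
  - The teal detector's best hit in the scene view was a red look-alike, so teal's final position comes from the top view alone.
  - The two cameras differed by about 3–5 mm on the tins.

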